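# Exchange finished and fresh vial racks at an autosampler

### The job

The samples in the autosampler's open drawer have been run: exchange its two vial racks for the two fresh ones in the aluminium carrier, like for like. The fresh small-vial rack goes into the drawer bay where the finished small-vial rack stands now, the fresh large-vial rack into the bay of the finished large-vial rack, and each finished rack goes into the carrier place that its replacement came from; the empty rubber mat is free for parking a rack on the way. Set every rack down flat and square between its corner angles, without dropping or tipping any, and do not knock over the wash bottle.

Things in the scene. Friction and masses are not known exactly. Their poses are not given: they have to be found in the camera images.
- done_small_mid (a point): grey vial rack of 24 small vials (12 mm wide, tops 42 mm up), 98 (x) by 74 (y) by 92 mm high, ends alike, about 260 g. On its centre a handle: a level bar along x, 60 mm long, 10 mm thick, its middle 77 mm above the underside; pinch it from above. The point is the rack's centre, 46 mm above the underside, 31 mm below the bar's middle. Starts in the drawer (finished)
- done_large_mid (a point): grey vial rack of 8 large vials (22 mm wide, tops 52 mm up), 98 (x) by 74 (y) by 92 mm high, ends alike, about 320 g. On its centre a handle: a level bar along x, 60 mm long, 10 mm thick, its middle 77 mm above the underside; pinch it from above. The point is the rack's centre, 46 mm above the underside, 31 mm below the bar's middle. Starts in the drawer (finished)
- fresh_small_mid (a point): grey vial rack of 24 small vials (12 mm wide, tops 42 mm up), 98 (x) by 74 (y) by 92 mm high, ends alike, about 260 g. On its centre a handle: a level bar along x, 60 mm long, 10 mm thick, its middle 77 mm above the underside; pinch it from above. The point is the rack's centre, 46 mm above the underside, 31 mm below the bar's middle. Starts in the carrier (fresh)
- fresh_large_mid (a point): grey vial rack of 8 large vials (22 mm wide, tops 52 mm up), 98 (x) by 74 (y) by 92 mm high, ends alike, about 320 g. On its centre a handle: a level bar along x, 60 mm long, 10 mm thick, its middle 77 mm above the underside; pinch it from above. The point is the rack's centre, 46 mm above the underside, 31 mm below the bar's middle. Starts in the carrier (fresh)
- bay_small_floor (a point): one of the two bays, 134 mm apart, in the white autosampler's open drawer; a base plate 124 (x) by 100 mm with 8 mm high corner angles, 112 by 88 mm between them; racks lie along x. Point: centre of the plate's upper face, where a rack rests. Starts with the finished rack of small vials. Drawer front 43 mm above it; the 205 mm high cabinet begins 130 mm from it, opposite the drawer front
- bay_large_floor (a point): one of the two bays, 134 mm apart, in the white autosampler's open drawer; a base plate 124 (x) by 100 mm with 8 mm high corner angles, 112 by 88 mm between them; racks lie along x. Point: centre of the plate's upper face, where a rack rests. Starts with the finished rack of large vials. Drawer front 43 mm above it; the 205 mm high cabinet begins 130 mm from it, opposite the drawer front
- place_small_floor (a point): one of the two places, 134 mm apart, in the low aluminium carrier (276 by 146 mm, walls 30 mm, end handles 59 mm high); a base plate 124 (x) by 100 mm with 8 mm high corner angles, 112 by 88 mm between them; racks lie along x. Point: centre of the plate's upper face, where a rack rests. Starts with the fresh rack of small vials
- place_large_floor (a point): one of the two places, 134 mm apart, in the low aluminium carrier (276 by 146 mm, walls 30 mm, end handles 59 mm high); a base plate 124 (x) by 100 mm with 8 mm high corner angles, 112 by 88 mm between them; racks lie along x. Point: centre of the plate's upper face, where a rack rests. Starts with the fresh rack of large vials
- mat_top (a point): empty black rubber mat, 140 mm (x) by 120 mm (y), 4 mm thick, fixed flat on the bench between drawer and carrier: a free spot for a rack. The point is the centre of its upper face
- wash_bottle: small white wash bottle with a grey cap and a bent spout, 52 mm across, 150 mm high, standing loose on the far side of the bench. Its origin is the centre of its underside, z up. Not needed for the job
Mind the look-alikes: they are no part of the job. Leave any green look-alike of the part that bears done_large_mid alone.

How it is judged:
By the outcome, as a careful person would: the job done as asked, in the order asked, and still so for the second after the job is handed in, with the robot touching nothing.
It also fails if it takes over 134 s, if anything falls off the work surface, if the arm or the gripper's body presses on something with over 40 N, if the wrist force passes 120 N, or if a joint passes its speed limit or range.

### The arm

A 6-joint arm with a two-finger parallel gripper is mounted at the origin on the work surface. World frame = base frame: x ahead of the robot, y to its left, z up, the work surface at z = 0. Lengths are in m, angles in rad, forces in N, time in s.
With the tool pointing down it reaches from about 0.2 to 0.875 m from the base axis. Payload 3.4 kg.
Tool frame: the origin (TCP) lies at the very end of the fingers, on their centre line; the grasp point (between the pads) lies 19 mm behind it; z points along the fingers, y is the line along which they close (so a half turn about z gives the same grasp; the last joint's range is limited). The gripper opens to 94 mm and grips with 3 to 60 N. Pads are 16 mm wide; open, the fingers measure 119 mm over their backs; the gripper's body (75 mm by 177 mm) begins 78 mm behind the grasp point.
Start: joints at [-1.442, 0.276, 1.505, -0, 1.361, -0.121], TCP at [0.142, -0.557, 0.205] pointing down, gripper open.
Joint ranges: [-2.89, 2.89], [-0.75, 2.08], [0.22, 2.7], [-1.18, 4.32], [0.11, 2.71], [-2.7, 2.7]. Speed limits (rad/s): [2.57, 2.57, 3.14, 3.14, 3.14, 3.14].

### API

Orientations are given as a unit quaternion [x, y, z, w].
In Python, from plant import monitor, viewer, manip gives the robot as it stands. The module is installed in compiled form; this text tells all that it offers.
- The arm moves only by the tool jog_arm, never from a script. Its argument "moves" is text: rows parted by semicolons, each of 5 numbers parted by spaces: the finger opening in mm, from 0 to 94, then the shift along the tool's x, y, z in units of 40 mm (1.0 is 40 mm), then the turn about the tool's z in units of 5 degrees (1.0 is 5 degrees). A call has 1 to 8 rows; each row is the pose to reach, as a shift and turn from the pose commanded when the call began, along the tool's axes at that moment; what a row does not reach only later rows make up. A row lasts 1/12 s, in which the tool goes at most 41.7 mm and 7.16 degrees, less where a joint would pass 70% of its speed; a pose out of reach is approached as far as the arm can. A call with a gripper value outside its range is refused whole. The fingers move at their own pace and stop on an object; "grip_force" is the grip in N (left out, the last holds). Time passes only in rows, so rows that repeat a pose let the fingers close. It gives the time, the measured TCP pose, the force, the opening and the grip force at its end, in the units of the state.
- monitor.state(): the state, without advancing time (a new reading comes with each control period).
- viewer.get_image(name): name is "side" or "top" or "wrist"; returns the picture (384x512x3 uint8, red, green, blue); there is no depth.
- viewer.calibration(name): a dict with "K" (3x3 intrinsics, pixels), "k1" (the pictures are not rectified: a ray, as slopes to the right and down, at radius r is drawn at 1 + k1 r^2 times it, then the intrinsics apply), "R" (3x3) and "t" (3): a world point X has camera coordinates R X + t. Camera axes: x right, y down, z forward; pixel columns grow to the right and rows downward; lengths in m; the calibration is good to about 2 mm. A picture is of the moment at which its call begins: read the wrist's pose just before it. calibration takes no time and is no camera call; for the wrist camera it gives the pose at the moment of the call.
- manip.finish_job(): hands the job in; it is judged then, once.
The state is a dict: "t": time; "q": joint angles; "qd": joint speeds; "joint_torque": joint torques, N m; "tool_pos": TCP position; "ee_rot": TCP orientation; "force": force on the tool from outside, world axes, zero at the start; "wrist_torque": the same for the moment, N m; "opening": finger opening in m; "grip_force": force on a finger pad.
Only numpy, scipy, OpenCV 4.12 (cv2) and the standard library are available. Lean on these libraries where they do the work, as an engineer would, in place of code of your own. Each camera call takes 0.05 s, during which the arm holds its last target. There are 200 camera calls.

## Working session

There is one attempt and no reset: what is moved stays moved. The work goes in short steps, Python scripts to look and compute and a tool call to move; the robot and the scene stay as the last step left them, time stands still between calls to the robot, and variables do not carry over. Pictures are saved under pics/ and viewed, at most 17 in all, crops included, and the job is handed in when it is done.

Besides the shell and the picture viewer there is one more tool, called after ">>>" as a command line: name --argument value ..., lists and objects as JSON in quotes. jog_arm: Moves the arm, as the interface text tells. Its arguments: {"type":"object","properties":{"moves":{"type":"string"},"grip_force":{"type":"number"}},"required":["moves"]}

```bash
mkdir -p pics; cat > h.py <<'E'
import numpy as np, cv2
from plant import monitor, viewer, manip
def grab(n,f):
    c=viewer.calibration(n); im=viewer.get_image(n); cv2.imwrite('pics/'+f,im[:,:,::-1]); np.savez('pics/'+f+'.npz',**{k:np.array(c[k]) for k in c}); return im,c
def load(f): 
    c=np.load('pics/'+f+'.npz'); return cv2.imread('pics/'+f),c
def ray(c,u,v):
    K=np.array(c['K']);R=np.array(c['R']);t=np.array(c['t']);k=float(c['k1'])
    d=cv2.undistortPoints(np.array([[[u,v]]],float),K,np.array([k,0,0,0,0.]))[0,0]
    return -R.T@t, R.T@np.array([d[0],d[1],1])
def onz(c,u,v,z):
    o,d=ray(c,u,v); return (o+d*(z-o[2])/d[2]).round(4)
def proj(c,X):
    p=np.array(c['R'])@np.array(X)+np.array(c['t']); s=p[:2]/p[2]; s=s*(1+float(c['k1'])*(s@s)); K=np.array(c['K']); return (K[:2,:2]@s+K[:2,2]).round(1)
E
python3 - <<'E'
from h import *
s=monitor.state(); print(s['t'],s['tool_pos'],s['ee_rot'],s['force'],s['opening'])
a,_=grab('top','top0.png');b,_=grab('side','side0.png')
for n in('top','side'):
  c=viewer.calibration(n); print(n,c['K'],c['k1'],-np.array(c['R']).T@np.array(c['t']))
cv2.imwrite('pics/top0b.png',cv2.resize(a[:,:,::-1],(800,600),interpolation=cv2.INTER_CUBIC))
cv2.imwrite('pics/side0b.png',cv2.resize(b[:,:,::-1],(800,600),interpolation=cv2.INTER_CUBIC))
E
```

```text
0.0 [ 0.14206454 -0.55659999  0.20463322] [ 9.92211008e-01  1.24565392e-01 -3.83406954e-06 -8.82194743e-04] [1.00493457 0.03036024 0.27545501] 0.09405231737061312
top [[375.38679287   0.         254.35380792]
 [  0.         375.38679287 195.90730283]
 [  0.           0.           1.        ]] -0.06743409632169038 [ 0.47264724 -0.00103872  1.00880645]
side [[421.53139993   0.         248.31114274]
 [  0.         421.53139993 196.51086131]
 [  0.           0.           1.        ]] -0.06430555680551696 [0.24298482 0.8518111  0.70220783]
```

View pics/top0b.png

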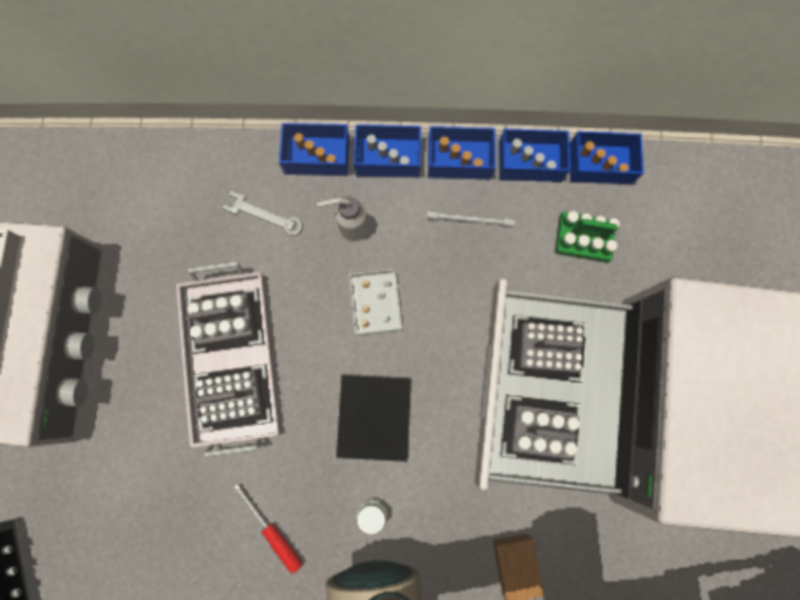

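View pics/side0b.png

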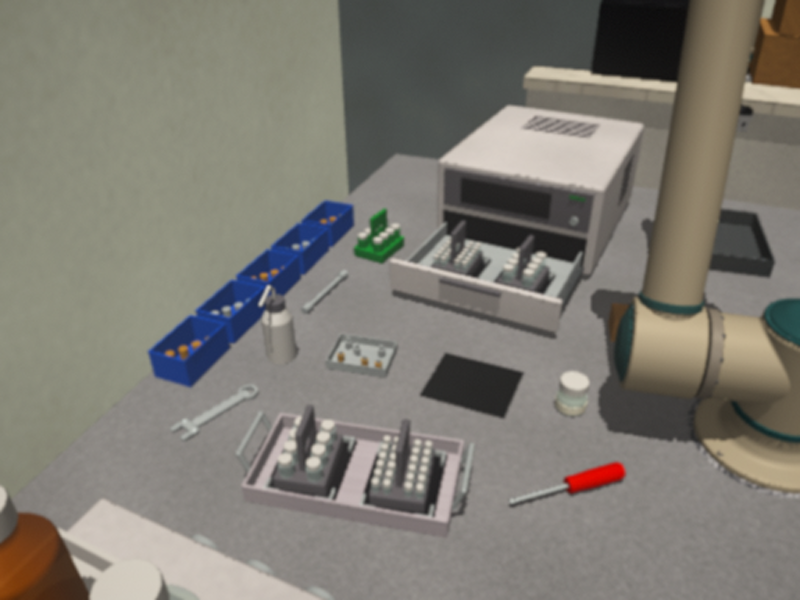

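The top view (800 px scale) shows the drawer racks: small at about (550,347), large at about (545,430). The carrier racks are large at (220,318) and small at (230,395), and the mat is at (374,418). The candidates for the large rack are drawer (545,430), carrier (220,318) and green (588,236). The green one is the look-alike, and the grey one with 8 vials in the drawer is done_large. I'll confirm this in one enlarged composite.

```bash
python3 - <<'E'
from h import *
def crop(f,x,y,w,h):
    return cv2.resize(cv2.imread('pics/'+f)[y:y+h,x:x+w],(400,300),interpolation=cv2.INTER_CUBIC)
# top crops 120x90-> scale 3.333 ; 
A=crop('top0.png',290,180,160,120)  # 2.5x
B=crop('top0.png',90,160,160,150)
B=crop('top0.png',70,170,160,120)
C=crop('side0.png',240,130,160,120)
D=crop('side0.png',150,250,160,120)
cv2.imwrite('pics/comp.png',np.vstack([np.hstack([A,B]),np.hstack([C,D])]))
E
```

```text
(no output)
```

View pics/comp.png

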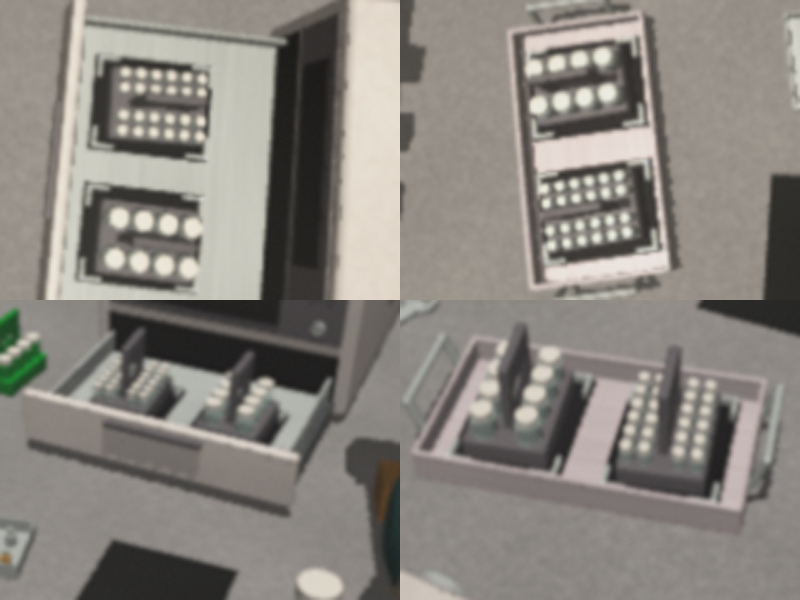

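The crops confirm it: the grey racks with 8 and 24 vials stand in the drawer and the carrier, and the green one is outside both. Next I compute coarse positions.

```bash
python3 - <<'E'
from h import *
_,ct=load('top0.png');_,cs=load('side0.png')
def tri(p,q):
    o1,d1=ray(ct,*p);o2,d2=ray(cs,*q)
    s=np.linalg.lstsq(np.c_[d1,-d2],o2-o1,rcond=None)[0]
    a=o1+d1*s[0];b=o2+d2*s[1];return ((a+b)/2).round(4),np.linalg.norm(a-b).round(4)
A=lambda x,y:(290+x/2.5,180+y/2.5);B=lambda x,y:(70+(x-400)/2.5,170+y/2.5)
C=lambda x,y:(240+x/2.5,130+(y-300)/2.5);D=lambda x,y:(150+(x-400)/2.5,250+(y-300)/2.5)
for n,p,q in [('ds',A(168,101),C(134,342)),('dl',A(163,242),C(243,362)),('fl',B(572,82),D(520,332)),('fs',B(588,202),D(672,357))]: print(n,tri(p,q))
for n,ps,z in [('bayS',[A(97,57),A(210,65),A(90,148),A(205,158)],.03),('bayL',[A(87,184),A(200,193),A(80,275),A(197,290)],.03),('plL',[B(637,42),B(643,120)],.02),('plS',[B(653,168),B(660,248),B(540,258)],.02)]:
    print(n,[onz(ct,*p,z)[:2] for p in ps])
im=cv2.imread('pics/top0.png'); 
m=((im.max(2)<50).astype('uint8')); m[:,:205]=0;m[:,275:]=0;m[:230]=0;m[300:]=0
cn=max(cv2.findContours(m,0,2)[0],key=cv2.contourArea); r=cv2.boxPoints(cv2.minAreaRect(cn)); print('mat',[onz(ct,*p,.004)[:2] for p in r],onz(ct,*r.mean(0),.004))
# drawer front, cabinet, carrier edges (800px coords)
for n,p,z in [('front far',(503,283),.07),('front near',(485,487),.07),('cab far',(672,283),.205),('cab near',(662,520),.205),('carrL',(178,287),.03),('carrTR',(260,273),.03),('carrBR',(279,434),.03),('carrBL',(192,447),.03)]:
    print(n,onz(ct,p[0]*.64,p[1]*.64,z))
E
```

```text
ds (array([ 0.5663, -0.2422,  0.1266]), np.float64(0.0012))
dl (array([ 0.4339, -0.2358,  0.1275]), np.float64(0.0032))
fl (array([0.6019, 0.2887, 0.1003]), np.float64(0.0073))
fs (array([0.4804, 0.2642, 0.0939]), np.float64(0.0036))
bayS [array([ 0.622 , -0.1935]), array([ 0.6166, -0.314 ]), array([ 0.526 , -0.1858]), array([ 0.5184, -0.3066])]
bayL [array([ 0.4888, -0.1827]), array([ 0.4821, -0.3007]), array([ 0.3963, -0.1757]), array([ 0.3835, -0.2962])]
plL [array([0.655 , 0.2453]), array([0.571 , 0.2334])]
plS [array([0.5206, 0.2196]), array([0.4379, 0.2073]), array([0.4232, 0.333 ])]
mat [array([0.3831, 0.0962]), array([0.5147, 0.0958]), array([ 0.513 , -0.0177]), array([ 0.3816, -0.0153])] [0.4476 0.0397 0.004 ]
front far [ 0.6715 -0.1682  0.07  ]
front near [ 0.347  -0.1405  0.07  ]
cab far [ 0.6499 -0.3861  0.205 ]
cab near [ 0.3253 -0.3595  0.205 ]
carrL [0.658  0.3813 0.03  ]
carrTR [0.6862 0.2408 0.03  ]
carrBR [0.4169 0.1922 0.03  ]
carrBL [0.3907 0.3354 0.03  ]
```

>>> jog_arm --moves "94 0 0 -1 -1.4;94 0 0 -2 -2.8;94 0 0 -3 -4.2;94 0 0 -4 -5.6;94 0 0 -5 -7;94 0 0 -5 -8.4;94 0 0 -5 -9.8;94 0 0 -5 -11"

```text
t: 0.77
tool_pos: [0.1421, -0.5574, 0.4061]
ee_rot: [0.821, 0.571, -0.0, 0.001]
force: [0.3, 0.3, -0.2]
opening: 0.0941
grip_force: 0.0
```

```bash
cat >> h.py <<'E'
def pose():
    s=monitor.state(); x,y,z,w=s['ee_rot']; yaw=np.arctan2(2*(x*y+z*w),1-2*(y*y+z*z)); return s,np.array(s['tool_pos']),yaw
def go(xyz,yawdeg):
    s,p,a=pose(); d=np.array(xyz)-p; c,sn=np.cos(a),np.sin(a)
    # tool x=(c,s,0), y=(s,-c,0), z down
    u=np.array([c*d[0]+sn*d[1], sn*d[0]-c*d[1], -d[2]])/.04
    print('t %.2f'%s['t'],'pos',p.round(4),'yaw %.2f'%np.degrees(a),'F',np.round(s['force'],1),'open %.4f'%s['opening'],'-> shift',u.round(3),'turn %.3f'%((np.degrees(a)-yawdeg)/5),'rows %.1f'%max(np.linalg.norm(u)*40/41.7,abs(np.degrees(a)-yawdeg)/7.16))
E
python3 -c "
from h import *
go([.5,-.24,.36],86)"
```

```text
t 0.77 pos [ 0.1421 -0.5574  0.4061] yaw 69.64 F [ 0.3  0.3 -0.2] open 0.0941 -> shift [10.551  5.628  1.152] turn -3.272 rows 11.5
```

>>> jog_arm --moves "40 0.88 0.47 0 -0.4;40 1.76 0.94 0 -0.8;40 2.64 1.41 0 -1.2;40 3.52 1.88 0 -1.6;40 4.4 2.35 0 -2;40 5.28 2.82 0 -2.4;40 6.16 3.29 0 -2.8;40 7.04 3.76 0 -3.2"

```text
t: 1.43
tool_pos: [0.3833, -0.3452, 0.4052]
ee_rot: [0.735, 0.678, -0.0, -0.0]
force: [0.5, -0.1, 0.1]
opening: 0.044
grip_force: 0.0
```

```bash
python3 -c "
from h import *
go([.5,-.24,.36],86)"
```

```text
t 1.43 pos [ 0.3833 -0.3452  0.4052] yaw 85.40 F [ 0.5 -0.1  0.1] open 0.0440 -> shift [2.855 2.697 1.13 ] turn -0.121 rows 3.9
```

>>> jog_arm --moves "40 0.8 0.8 0.2 -0.1;40 1.5 1.5 0.5 -0.1;40 2.3 2.2 0.8 -0.1;40 2.85 2.7 1.1 -0.1;40 2.85 2.7 1.1 -0.1;40 2.85 2.7 1.1 -0.1"

```text
t: 1.93
tool_pos: [0.4997, -0.2404, 0.3599]
ee_rot: [0.731, 0.682, -0.001, -0.002]
force: [-0.5, -0.7, 0.0]
opening: 0.04
grip_force: 0.0
```

```bash
python3 -c "
from h import *
go([.566,-.243,.36],86)
im,c=grab('wrist','w1.png'); print(c['K'],c['k1'],-c['R'].T@c['t'],c['R'])
for n,X in [('ds',[.5663,-.2422,.127]),('dl',[.4339,-.2358,.127])]: print(n,proj(c,X))
cv2.imwrite('pics/w1b.png',cv2.resize(im[:,:,::-1],(800,600),interpolation=cv2.INTER_CUBIC))
"
```

```text
t 1.93 pos [ 0.4997 -0.2404  0.3599] yaw 86.02 F [-0.5 -0.7  0. ] open 0.0400 -> shift [ 0.051  1.657 -0.003] turn 0.005 rows 1.6
[[337.87647143   0.         257.4496586 ]
 [  0.         337.87647143 186.40711118]
 [  0.           0.           1.        ]] -0.10131798547041708 [ 0.50594431 -0.1604818   0.53857415] [[ 0.99756157 -0.06969991 -0.00358192]
 [-0.06602361 -0.9590926   0.27528578]
 [-0.02262279 -0.27437802 -0.96135577]]
ds [311.9 155. ]
dl [205.  157.2]
```

View pics/w1b.png

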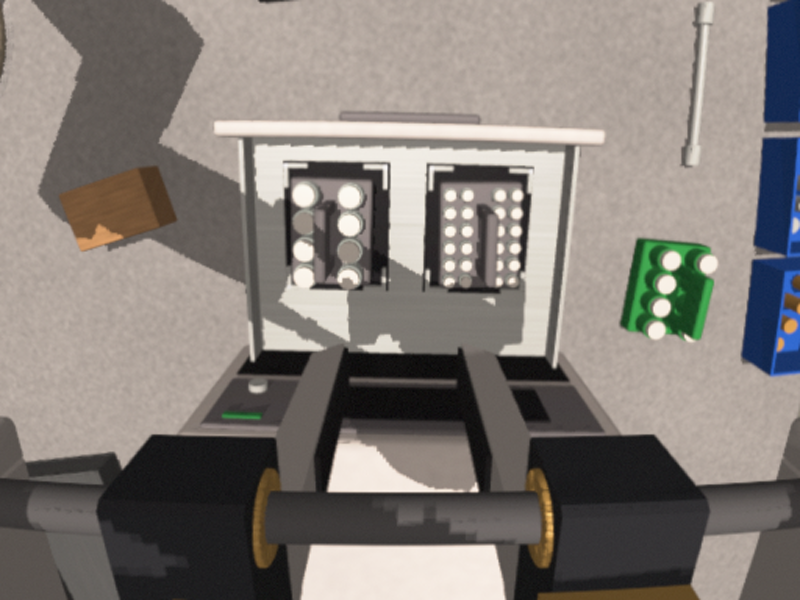

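The wrist view shows the drawer racks' bars at about (322,245) and (488,246), which agrees with the projected estimates. The fit of the yaw comes next.

```bash
python3 - <<'E'
from h import *
im,c=load('w1.png')
P=lambda u,v,z:onz(c,u*.64,v*.64,z)
a,b=P(217,124,.08),P(604,133,.08);d=b-a;print('front',a,b,np.degrees(np.arctan2(d[1],d[0])))
for z in(.036,.044):
  q=[P(u,v,z) for u,v in[(286,163),(388,164),(429,166),(533,168)]]; d=q[3]-q[0];print([x[:2] for x in q],np.degrees(np.arctan2(d[1],d[0])))
for z in (.125,.128,.131): print(z,P(488,246,z),P(322,246,z))
# caps
g=im.astype(int); m=(g.min(2)>170).astype('uint8'); 
n,l,s,ce=cv2.connectedComponentsWithStats(m)
for i in range(1,n):
    if 178<ce[i][0]<345 and 110<ce[i][1]<186 and 8<s[i][4]<200: print(ce[i].round(1),s[i][4],end=' ')
print()
for z in (.127,): pass
up=cv2.resize(im[95:195,170:350],(800,444),interpolation=cv2.INTER_CUBIC);cv2.imwrite('pics/w1c.png',up)
E
```

```text
front [ 0.3487 -0.1334  0.08  ] [ 0.6761 -0.1634  0.08  ] -5.235451378759484
[array([ 0.3942, -0.1718]), array([ 0.4895, -0.18  ]), array([ 0.5275, -0.1844]), array([ 0.6248, -0.1924])] -5.10480630053386
[array([ 0.396 , -0.1717]), array([ 0.4897, -0.1797]), array([ 0.5271, -0.1841]), array([ 0.6229, -0.1919])] -5.087402219407794
0.125 [ 0.567  -0.2458  0.125 ] [ 0.4349 -0.2366  0.125 ]
0.128 [ 0.5666 -0.2451  0.128 ] [ 0.4354 -0.2361  0.128 ]
0.131 [ 0.5662 -0.2445  0.131 ] [ 0.4359 -0.2355  0.131 ]
[193.7 124.4] 177 [222.9 125.4] 180 [288.  124.7] 47 [299.1 124.7] 49 [319.9 124.6] 46 [330.6 124.6] 42 [288.  136.3] 44 [299.  136.2] 42 [320.1 135.8] 34 [330.  136.2] 42 [222.8 143.4] 160 [287.8 147.7] 40 [298.8 147.8] 41 [320.3 147.3] 23 [329.8 147.3] 40 [193.6 160.7] 132 [287.5 159. ] 40 [298.4 158.9] 40 [319.7 158.7] 26 [329.2 158.8] 38 [287.4 169.9] 38 [298.1 169.8] 40 [319.4 169.5] 22 [328.8 169.4] 35 [222.7 176.3] 83 [273.5 175.8] 13 [286.8 179.7] 25 [319.2 179.8] 16 [327.2 179.3] 15
```

View pics/w1c.png

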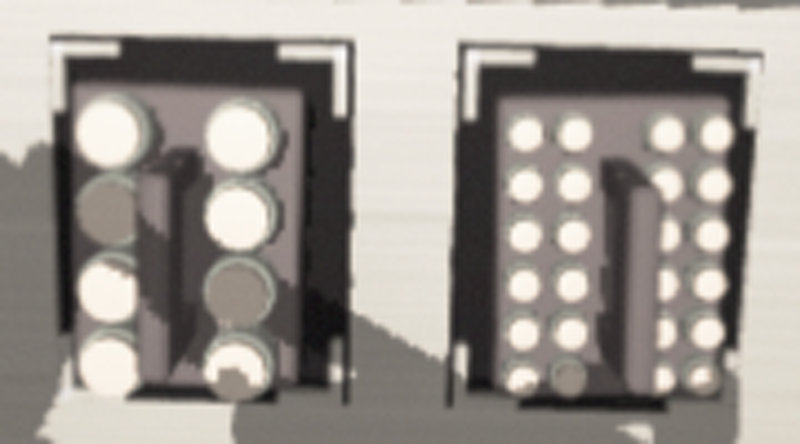

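```bash
python3 - <<'E'
from h import *
im,c=load('w1.png')
for z in (.125,.128,.131): print(z,onz(c,314.5,157,z),onz(c,204.7,157.5,z))
go([.569,-.245,.098],86)
E
```

```text
0.125 [ 0.5698 -0.2454  0.125 ] [ 0.4332 -0.2366  0.125 ]
0.128 [ 0.5693 -0.2448  0.128 ] [ 0.4337 -0.236   0.128 ]
0.131 [ 0.5689 -0.2441  0.131 ] [ 0.4342 -0.2355  0.131 ]
t 1.98 pos [ 0.4992 -0.2417  0.3609] yaw 85.90 F [-1.  -0.   0.3] open 0.0400 -> shift [0.044 1.747 6.571] turn -0.020 rows 6.5
```

>>> jog_arm --moves "40 0.04 0.9 0.3 0;40 0.04 1.75 0.8 0;40 0.04 1.75 1.8 0;40 0.04 1.75 2.8 0;40 0.04 1.75 3.8 0;40 0.04 1.75 4.7 0;40 0.04 1.75 4.9 0;40 0.04 1.75 4.9 0"

```text
t: 2.65
tool_pos: [0.5669, -0.2464, 0.1634]
ee_rot: [0.733, 0.68, -0.001, -0.002]
force: [0.2, 0.1, 0.3]
opening: 0.0402
grip_force: 0.0
```

```bash
python3 - <<'E'
from h import *
go([.569,-.245,.098],86)
im,c=grab('wrist','w2.png')
print(proj(c,[.569,-.245,.128]))
cv2.imwrite('pics/w2b.png',cv2.resize(im[:,:,::-1][60:360,100:500],(800,600),interpolation=cv2.INTER_CUBIC))
E
```

```text
t 2.65 pos [ 0.5669 -0.2464  0.1634] yaw 85.69 F [0.2 0.1 0.3] open 0.0402 -> shift [0.038 0.05  1.635] turn -0.062 rows 1.6
[260.7 211.3]
```

View pics/w2b.png

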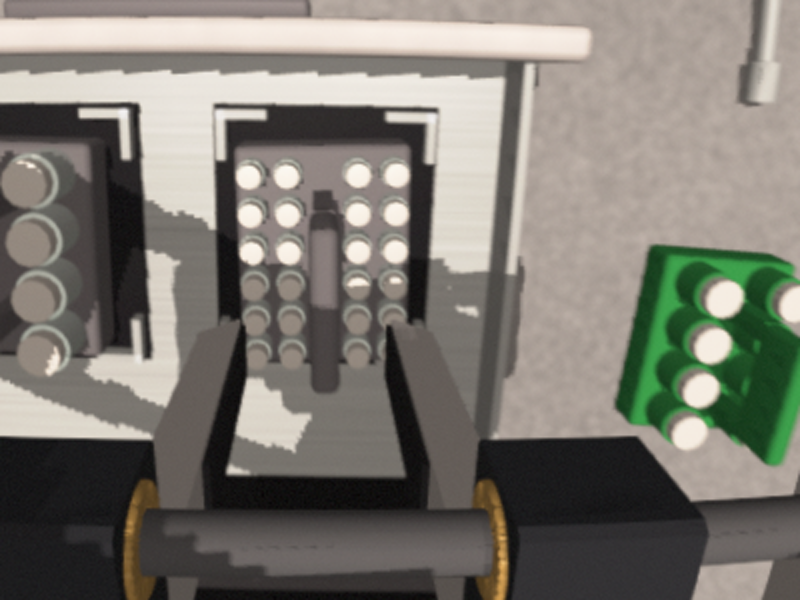

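The bar lies at crop (324,303), i.e. pixel (262,211.5), as predicted, and centred between the fingers.

>>> jog_arm --moves "40 0.03 0.06 0.7 0;40 0.03 0.06 1.2 0;40 0.03 0.06 1.55 0;40 0.03 0.06 1.64 0;40 0.03 0.06 1.64 0;0 0.03 0.06 1.64 0;0 0.03 0.06 1.64 0;0 0.03 0.06 1.64 0" --grip_force 30

```text
t: 3.37
tool_pos: [0.5728, -0.2453, 0.1018]
ee_rot: [0.732, 0.681, 0.0, 0.002]
force: [-0.3, -0.6, 0.6]
opening: 0.0236
grip_force: 0.0
```

```bash
python3 - <<'E'
from h import *
im,c=load('w2.png'); P=lambda u,v,z:onz(c,100+u/2,60+v/2,z)
for z in(.04,.044): print(P(216,105,z),P(438,110,z))
go([.569,-.245,.098],86)
E
```

```text
[ 0.5274 -0.1817  0.04  ] [ 0.6249 -0.1912  0.04  ]
[ 0.528  -0.1815  0.044 ] [ 0.6242 -0.1908  0.044 ]
t 3.37 pos [ 0.5728 -0.2453  0.1018] yaw 85.81 F [-0.3 -0.6  0.6] open 0.0236 -> shift [ 0.    -0.095  0.095] turn -0.038 rows 0.1
```

>>> jog_arm --moves "0 0 0 0 0;0 0 0 0 0;0 0 0 0 0;0 0 0 0 0"

```text
t: 3.7
tool_pos: [0.5712, -0.2445, 0.1]
ee_rot: [0.732, 0.681, -0.0, -0.0]
force: [-1.7, -0.2, 1.6]
opening: 0.0095
grip_force: 30.0
```

>>> jog_arm --moves "0 0 0 -0.2 0;0 0 0 -0.6 0;0 0 0 -1.2 0;0 0 0 -1.8 0;0 0 0 -2.4 0;0 0 0 -2.8 0;0 0 0 -3 0;0 0 0 -3 0"

```text
t: 4.37
tool_pos: [0.5729, -0.2451, 0.2219]
ee_rot: [0.732, 0.681, 0.001, 0.002]
force: [1.1, 0.1, -2.9]
opening: 0.0097
grip_force: 30.0
```

```bash
python3 - <<'E'
from h import *
go([.447,.040,.22],89)
E
```

```text
t 4.37 pos [ 0.5729 -0.2451  0.2219] yaw 85.82 F [ 1.1  0.1 -2.9] open 0.0097 -> shift [ 6.878 -3.659  0.047] turn -0.637 rows 7.5
```

>>> jog_arm --moves "0 0.3 -0.15 0 0;0 0.85 -0.45 0 -0.1;0 1.65 -0.9 0 -0.2;0 2.5 -1.3 0 -0.3;0 3.3 -1.75 0 -0.4;0 4.15 -2.2 0 -0.5;0 5 -2.65 0 -0.6;0 5.6 -3 0 -0.6"

```text
t: 5.03
tool_pos: [0.4644, -0.0086, 0.2179]
ee_rot: [0.714, 0.7, -0.001, -0.003]
force: [-0.0, 1.3, -3.3]
opening: 0.0098
grip_force: 30.0
```

>>> jog_arm --moves "0 0.6 -0.3 0.3 0;0 1 -0.55 0.7 0;0 1.2 -0.65 1.3 0;0 1.25 -0.65 2 0;0 1.25 -0.65 2.6 0;0 1.25 -0.65 3 0;0 1.25 -0.65 3.2 0;0 1.25 -0.65 3.2 0"

```text
t: 5.7
tool_pos: [0.4401, 0.0388, 0.0893]
ee_rot: [0.714, 0.7, -0.002, -0.003]
force: [0.1, 0.6, -3.3]
opening: 0.0101
grip_force: 30.0
```

```bash
python3 - <<'E'
from h import *
go([.447,.040,.068],89)
E
```

```text
t 5.70 pos [0.4401 0.0388 0.0893] yaw 88.82 F [ 0.1  0.6 -3.3] open 0.0101 -> shift [0.034 0.171 0.532] turn -0.035 rows 0.5
```

>>> jog_arm --moves "0 0.03 0.1 0.15 0;0 0.03 0.15 0.3 0;0 0.03 0.17 0.4 0;0 0.03 0.17 0.43 0;0 0.03 0.17 0.43 0"

```text
t: 6.12
tool_pos: [0.4502, 0.0391, 0.0746]
ee_rot: [0.714, 0.7, -0.0, -0.0]
force: [0.4, -0.3, -3.1]
opening: 0.0094
grip_force: 30.0
```

>>> jog_arm --moves "0 0 0 0.03 0;0 0 0 0.06 0;0 0 0 0.06 0"

```text
t: 6.37
tool_pos: [0.4502, 0.0391, 0.0723]
ee_rot: [0.714, 0.7, 0.0, 0.0]
force: [0.7, -0.3, -3.5]
opening: 0.0097
grip_force: 30.0
```

>>> jog_arm --moves "0 0 0 0.03 0;0 0 0 0.06 0;0 0 0 0.06 0"

```text
t: 6.62
tool_pos: [0.4501, 0.0392, 0.0697]
ee_rot: [0.714, 0.7, -0.0, -0.0]
force: [-0.3, 0.3, -1.6]
opening: 0.0097
grip_force: 30.0
```

>>> jog_arm --moves "0 0 0 0.02 0;0 0 0 0.03 0;0 0 0 0.03 0"

```text
t: 6.87
tool_pos: [0.4502, 0.0392, 0.0685]
ee_rot: [0.714, 0.7, -0.0, -0.0]
force: [-0.6, 0.5, -4.0]
opening: 0.0097
grip_force: 30.0
```

>>> jog_arm --moves "0 0 0 0.02 0;0 0 0 0.03 0;0 0 0 0.03 0"

```text
t: 7.12
tool_pos: [0.4501, 0.0392, 0.0673]
ee_rot: [0.714, 0.7, -0.0, -0.0]
force: [-0.4, 0.0, -3.4]
opening: 0.0096
grip_force: 30.0
```

>>> jog_arm --moves "0 0 0 0.02 0;0 0 0 0.03 0;0 0 0 0.03 0"

```text
t: 7.37
tool_pos: [0.4502, 0.0392, 0.0661]
ee_rot: [0.714, 0.7, -0.0, -0.0]
force: [0.7, -0.1, -3.6]
opening: 0.0099
grip_force: 30.0
```

>>> jog_arm --moves "0 0 0 0.02 0;0 0 0 0.03 0;0 0 0 0.03 0"

```text
t: 7.62
tool_pos: [0.4502, 0.0392, 0.065]
ee_rot: [0.714, 0.7, -0.0, 0.0]
force: [0.6, 0.1, -3.8]
opening: 0.01
grip_force: 30.0
```

>>> jog_arm --moves "0 0 0 0.02 0;0 0 0 0.03 0;0 0 0 0.03 0"

```text
t: 7.87
tool_pos: [0.4502, 0.0392, 0.0649]
ee_rot: [0.714, 0.7, 0.0, 0.0]
force: [-3.0, -0.3, 6.0]
opening: 0.0099
grip_force: 30.0
```

>>> jog_arm --moves "30 0 0 -0.02 0;30 0 0 -0.02 0;30 0 0 -0.02 0;40 0 0 -0.02 0;40 0 0 -0.5 0;40 0 0 -1.4 0;40 0 0 -2.4 0;40 0 0 -3.4 0"

```text
t: 8.53
tool_pos: [0.4495, 0.0392, 0.2009]
ee_rot: [0.714, 0.7, -0.001, -0.001]
force: [-0.1, -0.2, -0.7]
opening: 0.0402
grip_force: 0.0
```

```bash
python3 - <<'E'
from h import *
go([.54,.24,.30],100)
E
```

```text
t 8.53 pos [0.4495 0.0392 0.2009] yaw 88.81 F [-0.1 -0.2 -0.7] open 0.0402 -> shift [ 5.065  2.158 -2.478] turn -2.238 rows 5.8
```

>>> jog_arm --moves "40 0.6 0.3 -0.5 -0.4;40 1.4 0.6 -1 -0.8;40 2.2 1 -1.5 -1.2;40 3 1.3 -2 -1.6;40 3.8 1.6 -2.5 -2;40 4.6 1.9 -3 -2.2;40 5.1 2.1 -3.2 -2.2;40 5.1 2.1 -3.2 -2.2"

```text
t: 9.2
tool_pos: [0.5408, 0.2457, 0.329]
ee_rot: [0.643, 0.766, 0.003, 0.001]
force: [0.8, 1.2, -0.1]
opening: 0.0394
grip_force: 0.0
```

>>> jog_arm --moves "40 0 0 0 0;40 0 0 0 0"

```text
t: 9.37
tool_pos: [0.5377, 0.2405, 0.3268]
ee_rot: [0.644, 0.765, -0.001, -0.0]
force: [-0.1, -0.3, -0.8]
opening: 0.0401
grip_force: 0.0
```

```bash
python3 -c "
from h import *
go([.54,.24,.30],100)
im,c=grab('wrist','w3.png')
for n,X in [('fs',[.48,.267,.1]),('fl',[.605,.289,.1])]: print(n,proj(c,X))
cv2.imwrite('pics/w3b.png',cv2.resize(im[:,:,::-1][40:280,100:420],(800,600),interpolation=cv2.INTER_CUBIC))
"
```

```text
t 9.37 pos [0.5377 0.2405 0.3268] yaw 99.80 F [-0.1 -0.3 -0.8] open 0.0401 -> shift [-0.023  0.055  0.669] turn -0.039 rows 0.6
fs [214.2 128.2]
fl [320.4 128. ]
```

View pics/w3b.png

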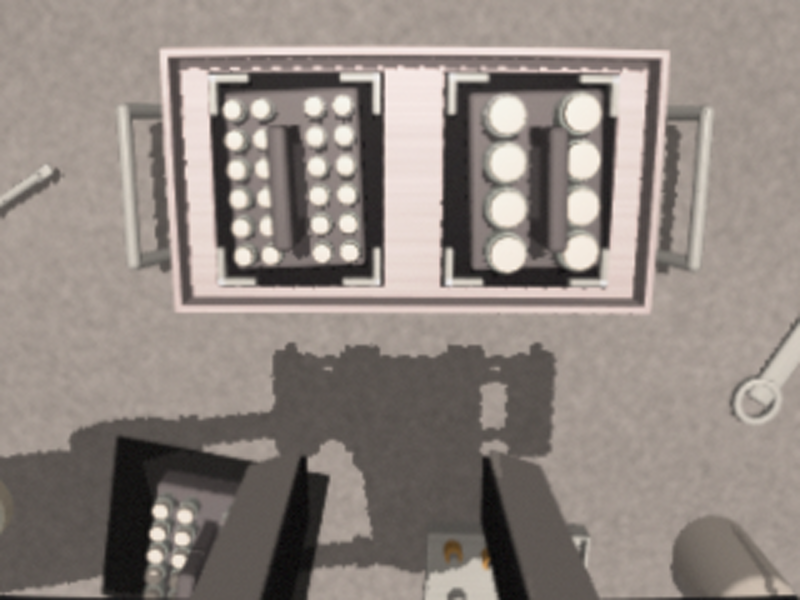

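Carrier from close up: the small bar is at crop (282,188) and the large bar at (557,188), with the bracket corners clearly visible.

```bash
cat >> h.py <<'E'
def fit(c,P,cor,z):  # outer bracket corners TL TR BL BR -> centre, yaw, sizes
    q=np.array([P(c,u,v,z)[:2] for u,v in cor]); ex=(q[1]-q[0]+q[3]-q[2])/2; ey=(q[0]-q[2]+q[1]-q[3])/2
    print('z',z,'ctr',q.mean(0).round(4),'yaw x %.2f y %.2f'%(np.degrees(np.arctan2(ex[1],ex[0])),np.degrees(np.arctan2(ey[1],ey[0]))),'size',np.linalg.norm(ex).round(4),np.linalg.norm(ey).round(4))
E
python3 - <<'E'
from h import *
im,c=load('w3.png'); P=lambda c,u,v,z:onz(c,100+u/2.5,40+v/2.5,z)
for z in(.010,.016,.022):
  fit(c,P,[(208,74),(381,75),(219,287),(381,286)],z)
  fit(c,P,[(446,74),(621,75),(445,287),(607,288)],z)
for z in (.097,.100,.103): print(P(c,282,188,z),P(c,557,188,z))
a,b=P(c,279,126,.1),P(c,285,248,.1);d=a-b;print(np.degrees(np.arctan2(d[1],d[0])))
a,b=P(c,558,126,.1),P(c,556,248,.1);d=a-b;print(np.degrees(np.arctan2(d[1],d[0])))
a,b=P(c,162,50,.034),P(c,668,52,.034);d=b-a;print('wall',d,np.linalg.norm(d),np.degrees(np.arctan2(d[1],d[0])))
E
```

```text
z 0.01 ctr [0.4736 0.2777] yaw x 9.53 y 99.79 size 0.0973 0.1215
z 0.01 ctr [0.6066 0.3005] yaw x 9.89 y 99.85 size 0.0981 0.1222
z 0.016 ctr [0.4742 0.2782] yaw x 9.53 y 99.77 size 0.0961 0.1199
z 0.016 ctr [0.6056 0.3008] yaw x 9.87 y 99.85 size 0.0969 0.1207
z 0.022 ctr [0.4748 0.2788] yaw x 9.52 y 99.76 size 0.0949 0.1185
z 0.022 ctr [0.6046 0.301 ] yaw x 9.87 y 99.86 size 0.0957 0.1192
[0.4758 0.2817 0.097 ] [0.6052 0.3042 0.097 ]
[0.4762 0.282  0.1   ] [0.6046 0.3043 0.1   ]
[0.4766 0.2822 0.103 ] [0.604  0.3044 0.103 ]
100.87796425381654
101.36873756405956
wall [0.2674 0.0455 0.    ] 0.27124345153385726 9.656791650518919
```

```bash
python3 -c "
from h import *
go([.4762,.2805,.070],100.5)"
```

```text
t 9.42 pos [0.5376 0.2402 0.3269] yaw 99.76 F [-1.1  0.4 -0.9] open 0.0398 -> shift [ 1.254 -1.342  6.421] turn -0.147 rows 6.4
```

>>> jog_arm --moves "40 0.6 -0.6 0.4 -0.1;40 1.25 -1.34 0.8 -0.15;40 1.25 -1.34 1.8 -0.15;40 1.25 -1.34 2.8 -0.15;40 1.25 -1.34 3.8 -0.15;40 1.25 -1.34 4.6 -0.15;40 1.25 -1.34 4.9 -0.15;40 1.25 -1.34 4.9 -0.15"

```text
t: 10.08
tool_pos: [0.4735, 0.2786, 0.1278]
ee_rot: [0.64, 0.769, -0.004, -0.002]
force: [-0.6, -0.8, 1.5]
opening: 0.0397
grip_force: 0.0
```

>>> jog_arm --moves "40 0 0 0.5 0;40 0 0 1 0;40 0 0 1.4 0;40 0 0 1.52 0;40 0 0 1.52 0;0 0 0 1.52 0;0 0 0 1.52 0;0 0 0 1.52 0"

```text
t: 10.75
tool_pos: [0.4781, 0.2818, 0.0725]
ee_rot: [0.639, 0.769, 0.001, 0.001]
force: [-0.3, -0.1, -0.3]
opening: 0.0237
grip_force: 0.0
```

>>> jog_arm --moves "0 0 0 0 0;0 0 0 0 0;0 0 0 0 0;0 0 0 0 0"

```text
t: 11.08
tool_pos: [0.4768, 0.2814, 0.071]
ee_rot: [0.639, 0.769, -0.0, -0.0]
force: [-1.9, 0.3, -0.2]
opening: 0.01
grip_force: 30.0
```

>>> jog_arm --moves "0 0 0 -0.2 0;0 0 0 -0.6 0;0 0 0 -1.2 0;0 0 0 -2 0;0 0 0 -2.8 0;0 0 0 -3.3 0;0 0 0 -3.5 0;0 0 0 -3.5 0"

```text
t: 11.75
tool_pos: [0.4784, 0.2821, 0.2132]
ee_rot: [0.639, 0.769, 0.002, 0.001]
force: [0.4, 0.1, -3.7]
opening: 0.01
grip_force: 30.0
```

```bash
python3 -c "
from h import *
go([.5705,-.2463,.212],84.9)"
```

```text
t 11.75 pos [0.4784 0.2821 0.2132] yaw 100.56 F [ 0.4  0.1 -3.7] open 0.0100 -> shift [-13.407  -0.159   0.029] turn 3.133 rows 12.9
```

>>> jog_arm --moves "0 -0.3 0 0 0.1;0 -0.9 0 0 0.3;0 -1.7 0 0 0.5;0 -2.6 0 0 0.7;0 -3.5 0 0 0.9;0 -4.4 0 0 1.1;0 -5.3 -0.1 0 1.3;0 -6.2 -0.1 0 1.5"

```text
t: 12.42
tool_pos: [0.5162, 0.0344, 0.2085]
ee_rot: [0.688, 0.725, -0.002, -0.002]
force: [0.5, 0.2, -3.5]
opening: 0.0101
grip_force: 30.0
```

```bash
python3 -c "
from h import *
go([.5705,-.2463,.212],84.9)"
```

```text
t 12.42 pos [0.5162 0.0344 0.2085] yaw 92.99 F [ 0.5  0.2 -3.5] open 0.0101 -> shift [-7.08   0.99  -0.087] turn 1.618 rows 6.9
```

>>> jog_arm --moves "0 -0.9 0.1 -0.1 0.2;0 -1.8 0.25 -0.1 0.4;0 -2.7 0.4 -0.1 0.6;0 -3.6 0.5 -0.1 0.8;0 -4.5 0.6 -0.1 1.1;0 -5.4 0.75 -0.1 1.4;0 -6.2 0.9 -0.1 1.6;0 -6.7 0.95 -0.1 1.62"

```text
t: 13.08
tool_pos: [0.5698, -0.2329, 0.2118]
ee_rot: [0.739, 0.674, -0.002, -0.001]
force: [1.1, 0.1, -3.1]
opening: 0.0098
grip_force: 30.0
```

>>> jog_arm --moves "0 -0.1 0 0 0;0 -0.1 0 0 0;0 -0.1 0 0 0"

```text
t: 13.33
tool_pos: [0.569, -0.2318, 0.2131]
ee_rot: [0.738, 0.675, -0.0, -0.002]
force: [-0.2, 0.9, -4.5]
opening: 0.0097
grip_force: 30.0
```

```bash
python3 -c "
from h import *
go([.5705,-.2463,.104],84.9)"
```

```text
t 13.33 pos [ 0.569  -0.2318  0.2131] yaw 84.92 F [-0.2  0.9 -4.5] open 0.0097 -> shift [-0.358  0.069  2.728] turn 0.003 rows 2.6
```

>>> jog_arm --moves "0 -0.2 0.03 0 0;0 -0.36 0.06 0.3 0;0 -0.36 0.06 0.9 0;0 -0.36 0.06 1.5 0;0 -0.36 0.06 2 0;0 -0.36 0.06 2.2 0;0 -0.36 0.06 2.2 0;0 -0.36 0.06 2.2 0"

```text
t: 14.0
tool_pos: [0.5718, -0.247, 0.1271]
ee_rot: [0.737, 0.676, -0.0, 0.0]
force: [0.3, -0.9, -2.6]
opening: 0.0098
grip_force: 30.0
```

```bash
python3 -c "
from h import *
go([.5705,-.2463,.104],84.9)
im,c=grab('wrist','w4.png')
cv2.imwrite('pics/w4b.png',cv2.resize(im[:,:,::-1][60:300,100:420],(800,600),interpolation=cv2.INTER_CUBIC))
"
```

```text
t 14.00 pos [ 0.5718 -0.247   0.1271] yaw 85.00 F [ 0.3 -0.9 -2.6] open 0.0098 -> shift [ 0.014 -0.034  0.576] turn 0.019 rows 0.6
```

View pics/w4b.png

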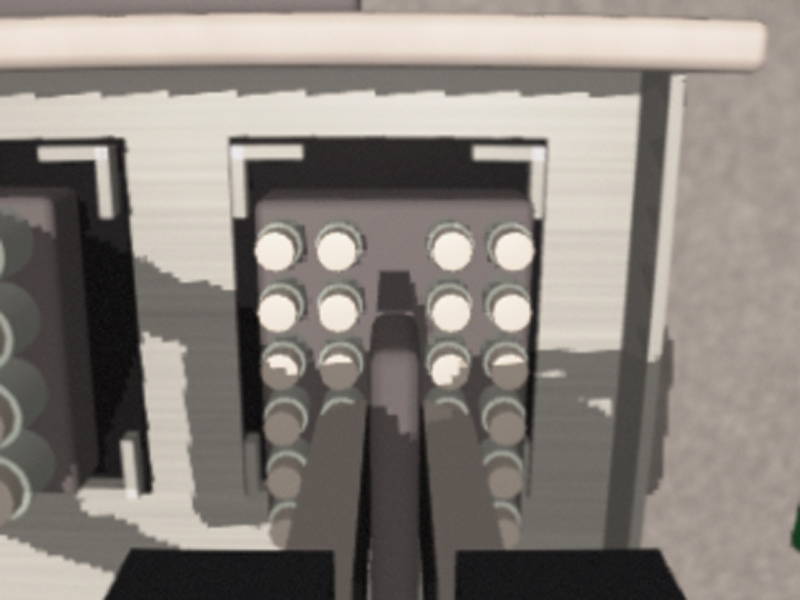

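```bash
python3 - <<'E'
from h import *
im,c=load('w4.png'); P=lambda u,v,z:onz(c,100+u/2.5,60+v/2.5,z)
for z in(.044,.047): 
  a,b=P(230,139,z),P(547,141,z);d=b-a;n=d[:2]/np.linalg.norm(d[:2]);print(a,b,np.linalg.norm(d),np.degrees(np.arctan2(d[1],d[0])),'ctr',(a+b)[:2]/2+.06*np.array([n[1],-n[0]]))
print(P(395,318,.155), 'fingers/bar front end top; ctr=',P(395,318,.155)[:2]-.03*np.array([np.cos(np.radians(84.9)),np.sin(np.radians(84.9))]))
E
```

```text
[ 0.5272 -0.1812  0.044 ] [ 0.624  -0.1904  0.044 ] 0.09723620724812337 -5.429158907217137 ctr [ 0.5699231  -0.24553084]
[ 0.5278 -0.1811  0.047 ] [ 0.6234 -0.1901  0.047 ] 0.09602270564819543 -5.378103227013939 ctr [ 0.56997633 -0.24533587]
[ 0.5753 -0.2104  0.155 ] fingers/bar front end top; ctr= [ 0.57263317 -0.24028123]
```

```bash
python3 - <<'E'
from h import *
im,c=load('w4.png'); P=lambda u,v,z:onz(c,100+u/2.5,60+v/2.5,z)
for v in (249,311,366,422,477): print(P(394,v,.107))
print(P(257,200,.09),P(531,200,.09))
E
```

```text
[ 0.5754 -0.2072  0.107 ]
[ 0.5741 -0.2225  0.107 ]
[ 0.5728 -0.2367  0.107 ]
[ 0.5715 -0.2517  0.107 ]
[ 0.5702 -0.2672  0.107 ]
[ 0.5412 -0.1947  0.09  ] [ 0.6113 -0.2009  0.09  ]
```

>>> jog_arm --moves "0 -0.02 -0.03 0.15 0;0 -0.03 -0.05 0.3 0;0 -0.03 -0.05 0.42 0;0 -0.03 -0.05 0.48 0;0 -0.03 -0.05 0.48 0;0 -0.03 -0.05 0.48 0"

```text
t: 14.55
tool_pos: [0.5695, -0.2481, 0.1077]
ee_rot: [0.738, 0.675, -0.0, -0.0]
force: [0.4, 0.8, -3.5]
opening: 0.0099
grip_force: 30.0
```

>>> jog_arm --moves "0 0 0 0.03 0;0 0 0 0.06 0;0 0 0 0.06 0;0 0 0 0.06 0"

```text
t: 14.88
tool_pos: [0.5696, -0.2481, 0.1055]
ee_rot: [0.737, 0.675, -0.0, 0.0]
force: [0.7, 0.5, -3.1]
opening: 0.0097
grip_force: 30.0
```

>>> jog_arm --moves "0 0 0 0.02 0;0 0 0 0.03 0;0 0 0 0.03 0;0 0 0 0.03 0"

```text
t: 15.22
tool_pos: [0.5696, -0.2482, 0.1042]
ee_rot: [0.738, 0.675, -0.0, 0.0]
force: [0.2, -0.7, -3.5]
opening: 0.0099
grip_force: 30.0
```

>>> jog_arm --moves "0 0 0 0.02 0;0 0 0 0.03 0;0 0 0 0.03 0;0 0 0 0.03 0"

```text
t: 15.55
tool_pos: [0.5696, -0.2481, 0.103]
ee_rot: [0.738, 0.675, -0.0, -0.0]
force: [-0.2, 1.2, -2.0]
opening: 0.0097
grip_force: 30.0
```

>>> jog_arm --moves "0 0 0 0.02 0;0 0 0 0.03 0;0 0 0 0.03 0;0 0 0 0.03 0"

```text
t: 15.88
tool_pos: [0.5696, -0.2483, 0.102]
ee_rot: [0.738, 0.675, 0.0, 0.0]
force: [-0.2, -0.2, -1.9]
opening: 0.0098
grip_force: 30.0
```

>>> jog_arm --moves "0 0 0 0.02 0;0 0 0 0.03 0;0 0 0 0.03 0;0 0 0 0.03 0"

```text
t: 16.22
tool_pos: [0.5696, -0.2482, 0.102]
ee_rot: [0.737, 0.675, 0.0, 0.0]
force: [-2.2, 0.9, 5.7]
opening: 0.0098
grip_force: 30.0
```

>>> jog_arm --moves "0 0 0 0.01 0;0 0 0 0.02 0;0 0 0 0.02 0;0 0 0 0.02 0"

```text
t: 16.55
tool_pos: [0.5696, -0.2482, 0.102]
ee_rot: [0.737, 0.675, 0.0, 0.001]
force: [-2.8, 0.9, 8.5]
opening: 0.0097
grip_force: 30.0
```

>>> jog_arm --moves "30 0 0 -0.04 0;30 0 0 -0.04 0;40 0 0 -0.04 0;40 0 0 -0.04 0;40 0 0 -0.5 0;40 0 0 -1.4 0;40 0 0 -2.3 0;40 0 0 -2.8 0"

```text
t: 17.22
tool_pos: [0.571, -0.2489, 0.2155]
ee_rot: [0.737, 0.675, 0.001, 0.002]
force: [0.6, -0.9, -0.0]
opening: 0.0404
grip_force: 0.0
```

```bash
python3 - <<'E'
from h import *
go([.4502,.0392,.19],88.8)
im,c=grab('wrist','w5.png')
cv2.imwrite('pics/w5b.png',cv2.resize(im[:,:,::-1][60:300,100:420],(800,600),interpolation=cv2.INTER_CUBIC))
E
```

```text
t 17.22 pos [ 0.571  -0.2489  0.2155] yaw 84.96 F [ 0.6 -0.9 -0. ] open 0.0404 -> shift [ 6.91  -3.641  0.636] turn -0.768 rows 7.5
```

View pics/w5b.png

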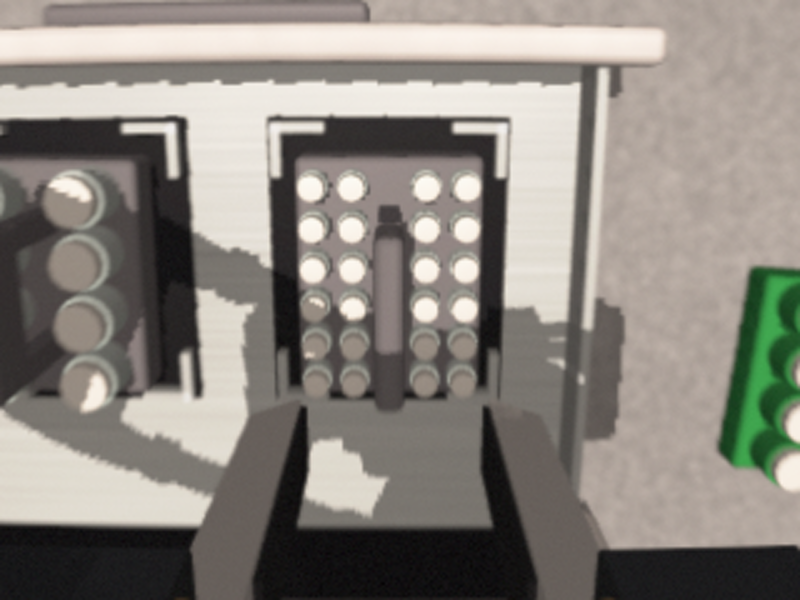

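The fresh small rack sits square between its angles: rack edges at 298 and 482, angles at 283 and 496. Now I fetch the parked rack.

>>> jog_arm --moves "40 0.9 -0.45 0 -0.1;40 1.8 -0.95 0 -0.2;40 2.7 -1.4 0 -0.3;40 3.6 -1.9 0 -0.4;40 4.5 -2.35 0 -0.5;40 5.4 -2.8 0.2 -0.6;40 6.2 -3.3 0.4 -0.77;40 6.9 -3.64 0.6 -0.77"

```text
t: 17.93
tool_pos: [0.4464, 0.0416, 0.1869]
ee_rot: [0.714, 0.7, -0.0, -0.001]
force: [1.2, 0.9, -1.2]
opening: 0.0401
grip_force: 0.0
```

>>> jog_arm --moves "40 0 0 0.1 0;40 0 0 0.2 0;40 0 0 0.2 0"

```text
t: 18.18
tool_pos: [0.4487, 0.0391, 0.1789]
ee_rot: [0.714, 0.7, -0.001, -0.0]
force: [-0.3, -0.7, -0.6]
opening: 0.04
grip_force: 0.0
```

```bash
python3 - <<'E'
from h import *
go([.4502,.0392,.065],88.8)
im,c=grab('wrist','w6.png'); print(proj(c,[.4502,.0392,.096]))
E
```

```text
t 18.18 pos [0.4487 0.0391 0.1789] yaw 88.85 F [-0.3 -0.7 -0.6] open 0.0400 -> shift [2.000e-03 3.700e-02 2.847e+00] turn 0.009 rows 2.7
[259.5 192.4]
```

>>> jog_arm --moves "40 0 0.04 0.7 0;40 0 0.04 1.5 0;40 0 0.04 2.2 0;40 0 0.04 2.7 0;40 0 0.04 2.82 0;40 0 0.04 2.82 0;0 0 0.04 2.82 0;0 0 0.04 2.82 0"

```text
t: 18.9
tool_pos: [0.4521, 0.0389, 0.0684]
ee_rot: [0.715, 0.699, 0.001, 0.001]
force: [-0.4, 0.3, 0.8]
opening: 0.0302
grip_force: 0.0
```

>>> jog_arm --moves "0 0 0 0 0;0 0 0 0 0;0 0 0 0 0;0 0 0 0 0;0 0 0 0 0"

```text
t: 19.32
tool_pos: [0.4504, 0.0395, 0.0677]
ee_rot: [0.714, 0.7, 0.0, 0.0]
force: [-1.5, 0.2, 5.3]
opening: 0.0096
grip_force: 30.0
```

>>> jog_arm --moves "0 0 0 -0.2 0;0 0 0 -0.6 0;0 0 0 -1.2 0;0 0 0 -2 0;0 0 0 -2.8 0;0 0 0 -3.3 0;0 0 0 -3.5 0;0 0 0 -3.5 0"

```text
t: 19.98
tool_pos: [0.4514, 0.0396, 0.2087]
ee_rot: [0.714, 0.7, 0.001, 0.001]
force: [-0.3, -0.4, -3.6]
opening: 0.0099
grip_force: 30.0
```

```bash
python3 - <<'E'
from h import *
go([.4742,.2782,.20],99.8)
E
```

```text
t 19.98 pos [0.4514 0.0396 0.2087] yaw 88.82 F [-0.3 -0.4 -3.6] open 0.0099 -> shift [5.977 0.446 0.217] turn -2.196 rows 5.8
```

>>> jog_arm --moves "0 0.3 0 0 -0.2;0 0.9 0.1 0 -0.4;0 1.7 0.15 0 -0.8;0 2.6 0.2 0 -1.2;0 3.5 0.25 0 -1.6;0 4.4 0.35 0 -2;0 5.2 0.4 0 -2.2;0 5.7 0.43 0 -2.2"

```text
t: 20.65
tool_pos: [0.471, 0.27, 0.2043]
ee_rot: [0.643, 0.766, -0.001, -0.002]
force: [0.7, -0.9, -3.6]
opening: 0.01
grip_force: 30.0
```

>>> jog_arm --moves "0 0.2 0.02 0 0;0 0.28 0.02 0.4 0;0 0.28 0.02 1 0;0 0.28 0.02 1.7 0;0 0.28 0.02 2.3 0;0 0.28 0.02 2.5 0;0 0.28 0.02 2.5 0;0 0.28 0.02 2.5 0"

```text
t: 21.32
tool_pos: [0.4711, 0.2777, 0.1067]
ee_rot: [0.644, 0.765, -0.001, -0.0]
force: [1.2, 1.3, -3.7]
opening: 0.0096
grip_force: 30.0
```

```bash
python3 - <<'E'
from h import *
go([.4742,.2782,.076],99.8)
im,c=grab('wrist','w7.png')
cv2.imwrite('pics/w7b.png',cv2.resize(im[:,:,::-1][60:300,100:420],(800,600),interpolation=cv2.INTER_CUBIC))
E
```

```text
t 21.32 pos [0.4711 0.2777 0.1067] yaw 99.79 F [ 1.2  1.3 -3.7] open 0.0096 -> shift [-0.     0.08   0.767] turn -0.003 rows 0.7
```

View pics/w7b.png

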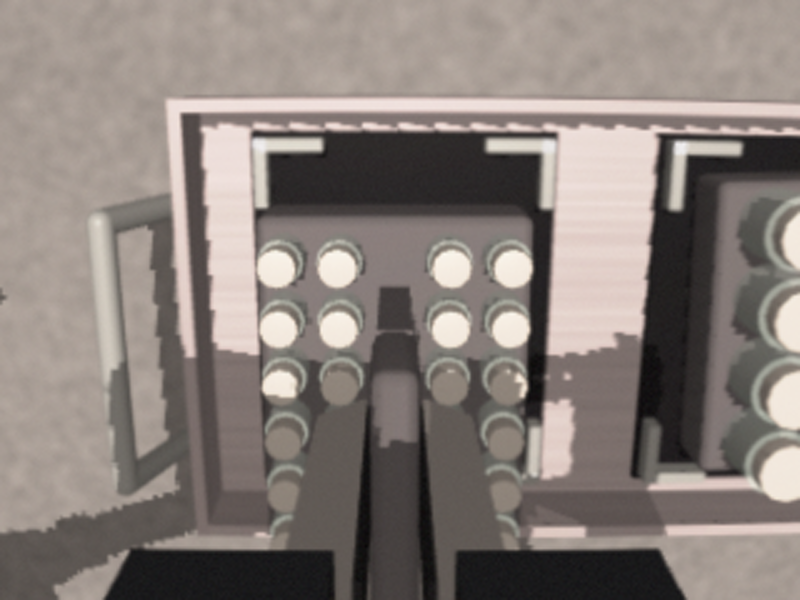

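```bash
cat >> h.py <<'E'
def chk(c,P,L,R,z,mid,zm):
    a,b=P(*L,z),P(*R,z);d=b-a;n=d[:2]/np.linalg.norm(d[:2]);ct=(a+b)[:2]/2+.06*np.array([n[1],-n[0]]);m=P(*mid,zm)[:2]
    e=ct-m; ex=n; ey=np.array([-n[1],n[0]])
    print('width',np.linalg.norm(d).round(4),'yaw %.2f'%np.degrees(np.arctan2(n[1],n[0])),'bay',ct.round(4),'rack',m,'move units toolx(ey) %.3f tooly(ex) %.3f'%(e@ey/.04,e@ex/.04))
E
python3 - <<'E'
from h import *
im,c=load('w7.png'); P=lambda u,v,z:onz(c,100+u/2.5,60+v/2.5,z)
chk(c,P,(252,137),(557,138),.016,(393,409),.085)
E
```

```text
width 0.0961 yaw 9.58 bay [0.4738 0.2796] rack [0.4711 0.2758] move units toolx(ey) 0.083 tooly(ex) 0.082
```

>>> jog_arm --moves "0 0.03 0.04 0.2 0;0 0.07 0.08 0.4 0;0 0.07 0.08 0.6 0;0 0.07 0.08 0.74 0;0 0.07 0.08 0.78 0;0 0.07 0.08 0.78 0;0 0.07 0.08 0.78 0"

```text
t: 21.95
tool_pos: [0.4738, 0.2816, 0.0757]
ee_rot: [0.644, 0.765, -0.0, -0.0]
force: [0.7, -0.3, -2.8]
opening: 0.0097
grip_force: 30.0
```

>>> jog_arm --moves "0 0 0 0.02 0;0 0 0 0.04 0;0 0 0 0.04 0;0 0 0 0.04 0"

```text
t: 22.28
tool_pos: [0.4739, 0.2816, 0.0744]
ee_rot: [0.644, 0.765, 0.0, 0.0]
force: [0.0, 0.5, -2.6]
opening: 0.0097
grip_force: 30.0
```

>>> jog_arm --moves "0 0 0 0.02 0;0 0 0 0.03 0;0 0 0 0.03 0;0 0 0 0.03 0"

```text
t: 22.62
tool_pos: [0.4738, 0.2816, 0.073]
ee_rot: [0.644, 0.765, -0.0, 0.0]
force: [-0.7, -0.3, -3.0]
opening: 0.0099
grip_force: 30.0
```

>>> jog_arm --moves "0 0 0 0.02 0;0 0 0 0.03 0;0 0 0 0.03 0;0 0 0 0.03 0"

```text
t: 22.95
tool_pos: [0.4738, 0.2816, 0.0718]
ee_rot: [0.644, 0.765, -0.0, 0.0]
force: [-0.5, 0.1, -2.9]
opening: 0.0097
grip_force: 30.0
```

>>> jog_arm --moves "0 0 0 0.02 0;0 0 0 0.03 0;0 0 0 0.03 0;0 0 0 0.03 0"

```text
t: 23.28
tool_pos: [0.4738, 0.2816, 0.0717]
ee_rot: [0.644, 0.765, 0.0, 0.0]
force: [-2.4, -1.6, 5.2]
opening: 0.0095
grip_force: 30.0
```

>>> jog_arm --moves "0 0 0 0.02 0;0 0 0 0.03 0;0 0 0 0.03 0;0 0 0 0.03 0"

```text
t: 23.62
tool_pos: [0.4738, 0.2816, 0.0717]
ee_rot: [0.644, 0.765, 0.0, 0.0]
force: [-4.1, -2.6, 13.8]
opening: 0.0097
grip_force: 30.0
```

>>> jog_arm --moves "30 0 0 -0.05 0;30 0 0 -0.05 0;40 0 0 -0.05 0;40 0 0 -0.05 0;40 0 0 -0.6 0;40 0 0 -1.5 0;40 0 0 -2.4 0;40 0 0 -3.1 0"

```text
t: 24.28
tool_pos: [0.4744, 0.2819, 0.1955]
ee_rot: [0.644, 0.765, 0.001, 0.0]
force: [0.6, 0.2, -0.2]
opening: 0.04
grip_force: 0.0
```

```bash
python3 - <<'E'
from h import *
go([.434,-.236,.20],84)
im,c=grab('wrist','w8.png')
cv2.imwrite('pics/w8b.png',cv2.resize(im[:,:,::-1][60:300,100:420],(600,450),interpolation=cv2.INTER_CUBIC))
E
```

```text
t 24.28 pos [0.4744 0.2819 0.1955] yaw 99.81 F [ 0.6  0.2 -0.2] open 0.0400 -> shift [-12.585  -3.201  -0.113] turn 3.162 rows 12.5
```

View pics/w8b.png

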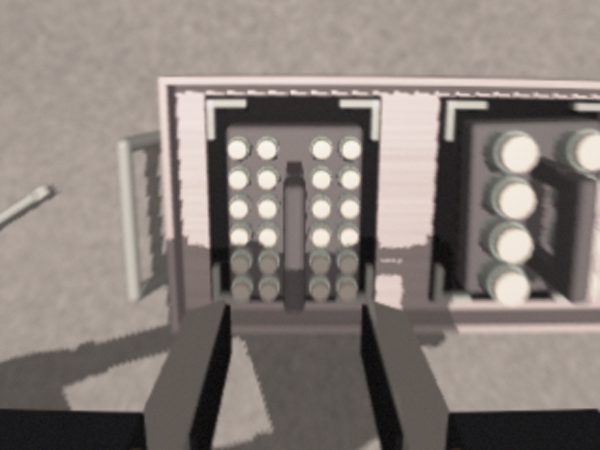

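The finished small rack sits square in its carrier place: rack edges at 228 and 362, angles at 214 and 373. The large racks come next. I lift slightly and move to the drawer.

>>> jog_arm --moves "40 -0.8 -0.2 -0.2 0.2;40 -1.75 -0.45 -0.5 0.4;40 -2.7 -0.7 -0.7 0.6;40 -3.65 -0.95 -0.7 0.9;40 -4.6 -1.2 -0.7 1.2;40 -5.55 -1.45 -0.7 1.5;40 -6.5 -1.65 -0.7 1.8;40 -7.45 -1.9 -0.7 2"

```text
t: 25.0
tool_pos: [0.4495, -0.0267, 0.2211]
ee_rot: [0.709, 0.706, 0.0, 0.0]
force: [1.8, -0.9, -0.2]
opening: 0.0395
grip_force: 0.0
```

```bash
python3 - <<'E'
from h import *
go([.434,-.236,.20],84)
E
```

```text
t 25.00 pos [ 0.4495 -0.0267  0.2211] yaw 89.76 F [ 1.8 -0.9 -0.2] open 0.0395 -> shift [-5.234 -0.365  0.528] turn 1.153 rows 5.1
```

>>> jog_arm --moves "40 -0.9 -0.1 0 0.2;40 -1.8 -0.15 0 0.4;40 -2.7 -0.2 0 0.6;40 -3.6 -0.25 0 0.8;40 -4.4 -0.3 0.2 1;40 -4.9 -0.37 0.4 1.15;40 -4.9 -0.37 0.5 1.15;40 -4.9 -0.37 0.5 1.15"

```text
t: 25.67
tool_pos: [0.4334, -0.2211, 0.1998]
ee_rot: [0.744, 0.669, -0.0, -0.002]
force: [-0.1, -0.1, -0.2]
opening: 0.0404
grip_force: 0.0
```

```bash
python3 - <<'E'
from h import *
go([.434,-.236,.103],84)
im,c=grab('wrist','w9.png');print(proj(c,[.434,-.236,.131]))
cv2.imwrite('pics/w9b.png',cv2.resize(im[:,:,::-1][60:300,100:420],(800,600),interpolation=cv2.INTER_CUBIC))
E
```

```text
t 25.67 pos [ 0.4334 -0.2211  0.1998] yaw 83.93 F [-0.1 -0.1 -0.2] open 0.0404 -> shift [-0.369  0.054  2.42 ] turn -0.014 rows 2.3
[260.5 216.1]
```

View pics/w9b.png

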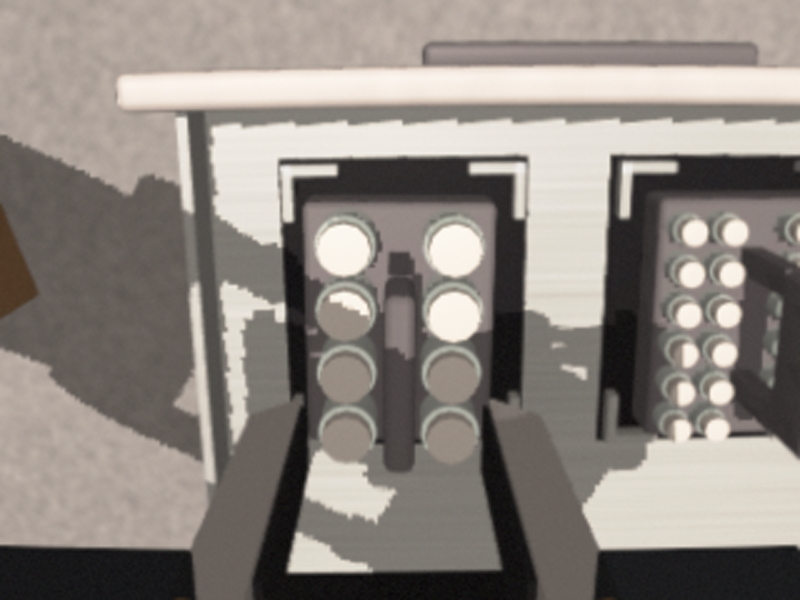

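```bash
python3 - <<'E'
from h import *
im,c=load('w9.png'); P=lambda u,v,z:onz(c,100+u/2.5,60+v/2.5,z)
chk(c,P,(280,162),(527,160),.047,(399,380),.131)
chk(c,P,(280,162),(527,160),.047,(399,342),.091)
E
```

```text
width 0.0963 yaw -5.60 bay [ 0.436  -0.2332] rack [ 0.4337 -0.2326] move units toolx(ey) -0.010 tooly(ex) 0.060
width 0.0963 yaw -5.60 bay [ 0.436  -0.2332] rack [ 0.4338 -0.2329] move units toolx(ey) -0.002 tooly(ex) 0.057
```

>>> jog_arm --moves "40 -0.2 0.04 0.5 0;40 -0.34 0.04 1 0;40 -0.34 0.04 1.6 0;40 -0.34 0.04 2.1 0;40 -0.34 0.04 2.35 0;40 -0.34 0.04 2.4 0;40 -0.34 0.04 2.4 0;0 -0.34 0.04 2.4 0"

```text
t: 26.38
tool_pos: [0.4355, -0.2346, 0.1066]
ee_rot: [0.742, 0.67, 0.0, 0.001]
force: [-0.9, 0.5, 0.3]
opening: 0.0364
grip_force: 0.0
```

>>> jog_arm --moves "0 0 0 0 0;0 0 0 0 0;0 0 0 0 0;0 0 0 0 0;0 0 0 0 0;0 0 0 0 0"

```text
t: 26.88
tool_pos: [0.4342, -0.2346, 0.1056]
ee_rot: [0.743, 0.669, -0.0, -0.0]
force: [-1.7, 1.0, 2.3]
opening: 0.0098
grip_force: 30.0
```

>>> jog_arm --moves "0 0 0 -0.2 0;0 0 0 -0.6 0;0 0 0 -1.2 0;0 0 0 -1.8 0;0 0 0 -2.4 0;0 0 0 -2.8 0;0 0 0 -3 0;0 0 0 -3 0"

```text
t: 27.55
tool_pos: [0.4355, -0.2353, 0.2274]
ee_rot: [0.743, 0.67, 0.0, 0.002]
force: [0.2, -0.4, -2.8]
opening: 0.0098
grip_force: 30.0
```

```bash
python3 - <<'E'
from h import *
go([.447,.040,.22],89)
E
```

```text
t 27.55 pos [ 0.4355 -0.2353  0.2274] yaw 84.06 F [ 0.2 -0.4 -2.8] open 0.0098 -> shift [ 6.874 -0.425  0.184] turn -0.988 rows 6.6
```

>>> jog_arm --moves "0 0.3 0 0 -0.1;0 0.9 -0.05 0 -0.2;0 1.8 -0.1 0 -0.3;0 2.7 -0.15 0 -0.4;0 3.6 -0.2 0 -0.5;0 4.5 -0.25 0 -0.7;0 5.4 -0.3 0 -0.9;0 6.1 -0.4 0 -0.98"

```text
t: 28.22
tool_pos: [0.4422, 0.0133, 0.2237]
ee_rot: [0.713, 0.701, -0.0, -0.002]
force: [0.3, -0.6, -3.1]
opening: 0.0102
grip_force: 30.0
```

>>> jog_arm --moves "0 0.5 0 0.2 0;0 0.75 0 0.7 0;0 0.77 0 1.4 0;0 0.77 0 2.1 0;0 0.77 0 2.8 0;0 0.77 0 3.3 0;0 0.77 0 3.5 0;0 0.77 0 3.5 0"

```text
t: 28.88
tool_pos: [0.4412, 0.0412, 0.0827]
ee_rot: [0.713, 0.701, -0.002, -0.003]
force: [-0.2, -0.9, -2.4]
opening: 0.0099
grip_force: 30.0
```

>>> jog_arm --moves "0 0 0 0.05 0;0 0 0 0.05 0;0 0 0 0.05 0"

```text
t: 29.13
tool_pos: [0.4454, 0.0405, 0.0845]
ee_rot: [0.713, 0.701, 0.001, 0.001]
force: [-0.1, 0.2, -2.7]
opening: 0.0098
grip_force: 30.0
```

Contact is expected near 0.071.

>>> jog_arm --moves "0 0 0 0.1 0;0 0 0 0.2 0;0 0 0 0.26 0;0 0 0 0.28 0;0 0 0 0.28 0;0 0 0 0.28 0"

```text
t: 29.63
tool_pos: [0.4444, 0.0405, 0.0722]
ee_rot: [0.713, 0.701, -0.0, -0.0]
force: [0.1, -0.3, -2.2]
opening: 0.0098
grip_force: 30.0
```

>>> jog_arm --moves "0 0 0 0.02 0;0 0 0 0.03 0;0 0 0 0.03 0;0 0 0 0.03 0"

```text
t: 29.97
tool_pos: [0.4444, 0.0405, 0.071]
ee_rot: [0.713, 0.701, -0.0, 0.0]
force: [0.5, 0.1, -2.6]
opening: 0.0092
grip_force: 30.0
```

>>> jog_arm --moves "0 0 0 0.02 0;0 0 0 0.03 0;0 0 0 0.03 0;0 0 0 0.03 0"

```text
t: 30.3
tool_pos: [0.4445, 0.0405, 0.0706]
ee_rot: [0.713, 0.701, 0.0, 0.0]
force: [-2.8, 1.2, 6.6]
opening: 0.0096
grip_force: 30.0
```

>>> jog_arm --moves "30 0 0 -0.02 0;30 0 0 -0.02 0;40 0 0 -0.02 0;40 0 0 -0.02 0;40 0 0 -0.6 0;40 0 0 -1.5 0;40 0 0 -2.4 0;40 0 0 -3.3 0"

```text
t: 30.97
tool_pos: [0.4439, 0.0405, 0.203]
ee_rot: [0.714, 0.701, -0.0, -0.0]
force: [0.8, -0.2, 0.4]
opening: 0.04
grip_force: 0.0
```

```bash
python3 - <<'E'
from h import *
go([.6050,.3035,.20],101)
E
```

```text
t 30.97 pos [0.4439 0.0405 0.203 ] yaw 88.96 F [ 0.8 -0.2  0.4] open 0.0400 -> shift [6.647 3.908 0.076] turn -2.408 rows 7.4
```

>>> jog_arm --moves "40 0.8 0.45 0 -0.3;40 1.6 0.95 0 -0.6;40 2.4 1.4 0 -0.9;40 3.2 1.9 0 -1.2;40 4 2.35 0 -1.5;40 4.8 2.8 0 -1.8;40 5.6 3.3 0 -2.1;40 6.3 3.7 0 -2.4"

```text
t: 31.63
tool_pos: [0.598, 0.2921, 0.2012]
ee_rot: [0.636, 0.772, 0.0, 0.0]
force: [-0.1, 0.2, 1.2]
opening: 0.0399
grip_force: 0.0
```

>>> jog_arm --moves "40 0.3 0.2 0 0;40 0.35 0.2 0 0;40 0.35 0.2 0 0;40 0.35 0.2 0 0"

```text
t: 31.97
tool_pos: [0.6013, 0.3041, 0.2014]
ee_rot: [0.636, 0.771, -0.001, -0.0]
force: [-0.1, 0.9, 0.4]
opening: 0.0401
grip_force: 0.0
```

```bash
python3 - <<'E'
from h import *
go([.6050,.3035,.073],101)
im,c=grab('wrist','w10.png');print(proj(c,[.605,.3043,.1]))
cv2.imwrite('pics/w10b.png',cv2.resize(im[:,:,::-1][60:300,100:420],(800,600),interpolation=cv2.INTER_CUBIC))
E
```

```text
t 31.97 pos [0.6013 0.3041 0.2014] yaw 100.96 F [-0.1  0.9  0.4] open 0.0401 -> shift [-0.032  0.088  3.211] turn -0.009 rows 3.1
[262.  186.7]
```

View pics/w10b.png

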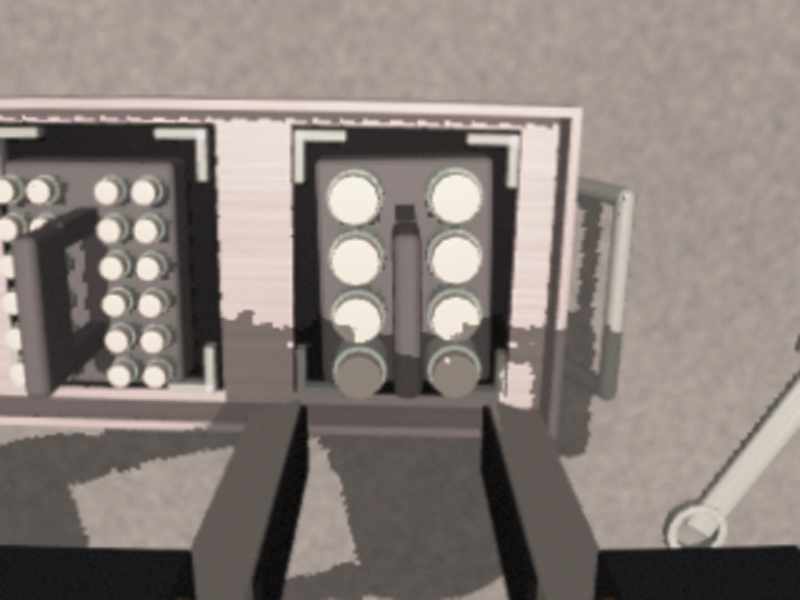

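The bar is at crop (406,313), as predicted. I descend and grip.

```bash
python3 - <<'E'
from h import *
im,c=load('w10.png'); P=lambda u,v,z:onz(c,100+u/2.5,60+v/2.5,z)
chk(c,P,(293,130),(522,135),.016,(406,313),.1)
E
```

```text
width 0.0973 yaw 9.76 bay [0.6062 0.3016] rack [0.6051 0.3057] move units toolx(ey) -0.105 tooly(ex) 0.010
```

>>> jog_arm --moves "40 0 0.05 0.8 0;40 -0.01 0.09 1.7 0;40 -0.01 0.09 2.5 0;40 -0.01 0.09 3 0;40 -0.01 0.09 3.18 0;40 -0.01 0.09 3.2 0;40 -0.01 0.09 3.2 0;0 -0.01 0.09 3.2 0"

```text
t: 32.68
tool_pos: [0.6071, 0.3054, 0.0761]
ee_rot: [0.637, 0.771, 0.002, 0.001]
force: [0.5, 0.0, 0.6]
opening: 0.036
grip_force: 0.0
```

>>> jog_arm --moves "0 0 0 0 0;0 0 0 0 0;0 0 0 0 0;0 0 0 0 0;0 0 0 0 0;0 0 0 0 0"

```text
t: 33.18
tool_pos: [0.6057, 0.3054, 0.0744]
ee_rot: [0.636, 0.771, 0.0, 0.0]
force: [-2.1, -0.9, 3.2]
opening: 0.0101
grip_force: 30.0
```

>>> jog_arm --moves "0 0 0 -0.2 0;0 0 0 -0.6 0;0 0 0 -1.2 0;0 0 0 -2 0;0 0 0 -2.8 0;0 0 0 -3.5 0;0 0 0 -3.8 0;0 0 0 -3.8 0"

```text
t: 33.85
tool_pos: [0.6076, 0.3061, 0.23]
ee_rot: [0.636, 0.771, 0.003, 0.002]
force: [1.5, 0.6, -1.9]
opening: 0.0099
grip_force: 30.0
```

```bash
python3 - <<'E'
from h import *
go([.4367,-.2340,.225],84.9)
E
```

```text
t 33.85 pos [0.6076 0.3061 0.23  ] yaw 100.97 F [ 1.5  0.6 -1.9] open 0.0099 -> shift [-12.443  -6.762   0.124] turn 3.213 rows 13.6
```

>>> jog_arm --moves "0 -0.3 -0.15 0 0.1;0 -0.8 -0.45 0 0.3;0 -1.55 -0.85 0 0.5;0 -2.35 -1.3 0 0.7;0 -3.15 -1.7 0 0.9;0 -3.95 -2.15 0 1.1;0 -4.75 -2.6 0 1.3;0 -5.55 -3 0 1.5"

```text
t: 34.52
tool_pos: [0.5266, 0.0623, 0.2233]
ee_rot: [0.686, 0.728, -0.002, -0.002]
force: [0.4, -1.4, -2.8]
opening: 0.01
grip_force: 30.0
```

```bash
python3 - <<'E'
from h import *
go([.4367,-.2340,.225],84.9)
E
```

```text
t 34.52 pos [0.5266 0.0623 0.2233] yaw 93.41 F [ 0.4 -1.4 -2.8] open 0.0100 -> shift [-7.261 -2.684 -0.042] turn 1.701 rows 7.4
```

>>> jog_arm --moves "0 -0.8 -0.3 0 0.2;0 -1.7 -0.6 0 0.4;0 -2.6 -0.95 0 0.6;0 -3.5 -1.3 0 0.8;0 -4.4 -1.6 0 1.1;0 -5.3 -1.95 0 1.4;0 -6.1 -2.3 0 1.6;0 -6.6 -2.5 0 1.65"

```text
t: 35.18
tool_pos: [0.4424, -0.2077, 0.2235]
ee_rot: [0.737, 0.676, -0.002, -0.002]
force: [-0.3, 1.0, -2.4]
opening: 0.0095
grip_force: 30.0
```

>>> jog_arm --moves "0 0 0 0 0;0 0 0 0 0;0 0 0 0 0"

```text
t: 35.43
tool_pos: [0.4449, -0.2041, 0.2244]
ee_rot: [0.736, 0.677, -0.0, -0.002]
force: [0.3, 0.2, -3.1]
opening: 0.0096
grip_force: 30.0
```

```bash
python3 - <<'E'
from h import *
go([.4365,-.2345,.130],84.8)
E
```

```text
t 35.43 pos [ 0.4449 -0.2041  0.2244] yaw 85.16 F [ 0.3  0.2 -3.1] open 0.0096 -> shift [-0.775 -0.145  2.359] turn 0.073 rows 2.4
```

>>> jog_arm --moves "0 -0.3 -0.05 0 0.07;0 -0.6 -0.12 0 0.07;0 -0.77 -0.14 0.3 0.07;0 -0.77 -0.14 0.9 0.07;0 -0.77 -0.14 1.6 0.07;0 -0.77 -0.14 2.1 0.07;0 -0.77 -0.14 2.3 0.07;0 -0.77 -0.14 2.3 0.07"

```text
t: 36.1
tool_pos: [0.4368, -0.2346, 0.132]
ee_rot: [0.738, 0.675, -0.001, -0.002]
force: [-0.2, 1.3, -2.4]
opening: 0.0101
grip_force: 30.0
```

>>> jog_arm --moves "0 0 0 0 0;0 0 0 0 0"

```text
t: 36.27
tool_pos: [0.4392, -0.2361, 0.1352]
ee_rot: [0.738, 0.675, 0.0, 0.002]
force: [-0.1, -0.6, -1.9]
opening: 0.01
grip_force: 30.0
```

```bash
python3 - <<'E'
from h import *
go([.4365,-.2345,.108],84.8)
im,c=grab('wrist','w11.png')
cv2.imwrite('pics/w11b.png',cv2.resize(im[:,:,::-1][60:300,100:420],(800,600),interpolation=cv2.INTER_CUBIC))
E
```

```text
t 36.27 pos [ 0.4392 -0.2361  0.1352] yaw 84.88 F [-0.1 -0.6 -1.9] open 0.0100 -> shift [ 0.033 -0.071  0.681] turn 0.017 rows 0.7
```

View pics/w11b.png

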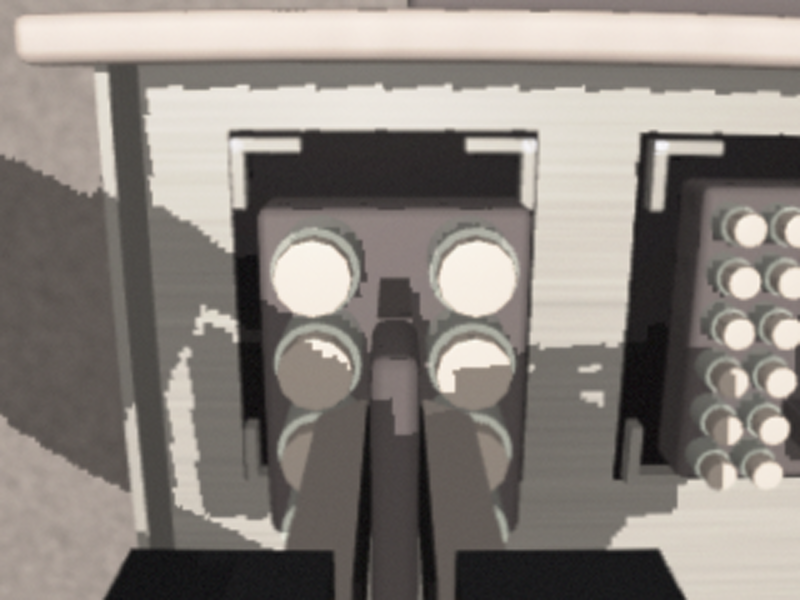

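```bash
python3 - <<'E'
from h import *
im,c=load('w11.png'); P=lambda u,v,z:onz(c,100+u/2.5,60+v/2.5,z)
chk(c,P,(230,137),(538,135),.047,(394,414),.1206)
for v in(277,372,455): print(P(394,v,.1206))
E
```

```text
width 0.096 yaw -4.78 bay [ 0.437  -0.2339] rack [ 0.4393 -0.2364] move units toolx(ey) 0.058 tooly(ex) -0.064
[ 0.4424 -0.2019  0.1206]
[ 0.4403 -0.2255  0.1206]
[ 0.4383 -0.2475  0.1206]
```

>>> jog_arm --moves "0 0.03 -0.03 0.2 0;0 0.05 -0.06 0.4 0;0 0.05 -0.06 0.56 0;0 0.05 -0.06 0.63 0;0 0.05 -0.06 0.63 0;0 0.05 -0.06 0.63 0"

```text
t: 36.82
tool_pos: [0.4358, -0.2329, 0.1083]
ee_rot: [0.738, 0.675, -0.0, -0.0]
force: [0.0, -0.8, -2.8]
opening: 0.0097
grip_force: 30.0
```

>>> jog_arm --moves "0 0 0 0.02 0;0 0 0 0.03 0;0 0 0 0.03 0;0 0 0 0.03 0"

```text
t: 37.15
tool_pos: [0.436, -0.2331, 0.1076]
ee_rot: [0.738, 0.675, 0.0, 0.0]
force: [-0.7, 0.2, -2.0]
opening: 0.0098
grip_force: 30.0
```

>>> jog_arm --moves "0 0 0 0.02 0;0 0 0 0.03 0;0 0 0 0.03 0;0 0 0 0.03 0"

```text
t: 37.48
tool_pos: [0.4358, -0.233, 0.1062]
ee_rot: [0.738, 0.675, -0.0, 0.0]
force: [-0.7, -0.4, -2.9]
opening: 0.01
grip_force: 30.0
```

>>> jog_arm --moves "0 0 0 0.02 0;0 0 0 0.03 0;0 0 0 0.03 0;0 0 0 0.03 0"

```text
t: 37.82
tool_pos: [0.436, -0.2333, 0.1054]
ee_rot: [0.738, 0.675, -0.0, 0.0]
force: [-1.2, -1.5, 1.3]
opening: 0.0099
grip_force: 30.0
```

>>> jog_arm --moves "0 0 0 0.02 0;0 0 0 0.02 0;0 0 0 0.02 0;0 0 0 0.02 0"

```text
t: 38.15
tool_pos: [0.436, -0.2334, 0.1053]
ee_rot: [0.738, 0.675, -0.0, 0.001]
force: [-1.8, -0.8, 7.4]
opening: 0.0099
grip_force: 30.0
```

Seated. I release, rise and go to the mat rack.

>>> jog_arm --moves "30 0 0 -0.03 0;30 0 0 -0.03 0;40 0 0 -0.03 0;40 0 0 -0.03 0;40 0 0 -0.5 0;40 0 0 -1.4 0;40 0 0 -2.3 0;40 0 0 -2.7 0"

```text
t: 38.82
tool_pos: [0.4376, -0.2341, 0.2162]
ee_rot: [0.738, 0.675, 0.001, 0.003]
force: [0.5, -1.2, -0.3]
opening: 0.0405
grip_force: 0.0
```

```bash
python3 - <<'E'
from h import *
go([.4445,.0405,.18],89)
grab('wrist','w12.png')
E
```

```text
t 38.82 pos [ 0.4376 -0.2341  0.2162] yaw 84.87 F [ 0.5 -1.2 -0.3] open 0.0405 -> shift [ 6.853 -0.443  0.906] turn -0.827 rows 6.6
```

>>> jog_arm --moves "40 0.8 -0.05 0 -0.1;40 1.7 -0.1 0 -0.2;40 2.6 -0.15 0 -0.3;40 3.5 -0.2 0 -0.4;40 4.4 -0.25 0 -0.5;40 5.3 -0.35 0.2 -0.6;40 6.2 -0.4 0.6 -0.83;40 6.85 -0.44 0.9 -0.83"

```text
t: 39.53
tool_pos: [0.4418, 0.0442, 0.1749]
ee_rot: [0.713, 0.702, 0.0, -0.001]
force: [0.1, 0.9, -0.4]
opening: 0.04
grip_force: 0.0
```

>>> jog_arm --moves "40 0 0 0 0;40 0 0 0 0;40 0 0 0 0;40 0 0 0 0"

```text
t: 39.87
tool_pos: [0.4434, 0.0404, 0.1765]
ee_rot: [0.714, 0.701, -0.0, 0.0]
force: [0.8, -0.2, 0.7]
opening: 0.04
grip_force: 0.0
```

```bash
python3 - <<'E'
from h import *
go([.4445,.0405,.0706],89)
E
```

```text
t 39.87 pos [0.4434 0.0404 0.1765] yaw 88.94 F [ 0.8 -0.2  0.7] open 0.0400 -> shift [0.004 0.029 2.646] turn -0.012 rows 2.5
```

>>> jog_arm --moves "40 0 0.03 0.7 0;40 0 0.03 1.4 0;40 0 0.03 2.1 0;40 0 0.03 2.5 0;40 0 0.03 2.63 0;40 0 0.03 2.63 0;0 0 0.03 2.63 0;0 0 0.03 2.63 0"

```text
t: 40.53
tool_pos: [0.4456, 0.0409, 0.0724]
ee_rot: [0.713, 0.701, 0.001, 0.001]
force: [0.6, 0.3, 0.3]
opening: 0.0297
grip_force: 0.0
```

>>> jog_arm --moves "0 0 0 0 0;0 0 0 0 0;0 0 0 0 0;0 0 0 0 0;0 0 0 0 0;0 0 0 0 0"

```text
t: 41.03
tool_pos: [0.4446, 0.0414, 0.0717]
ee_rot: [0.713, 0.701, 0.0, 0.001]
force: [0.1, -0.4, 6.1]
opening: 0.0096
grip_force: 30.0
```

>>> jog_arm --moves "0 0 0 -0.2 0;0 0 0 -0.6 0;0 0 0 -1.2 0;0 0 0 -2 0;0 0 0 -2.8 0;0 0 0 -3.4 0;0 0 0 -3.6 0;0 0 0 -3.6 0"

```text
t: 41.7
tool_pos: [0.4451, 0.0415, 0.2167]
ee_rot: [0.713, 0.701, 0.001, 0.002]
force: [1.3, -0.0, -3.4]
opening: 0.0096
grip_force: 30.0
```

```bash
python3 - <<'E'
from h import *
go([.6058,.3010,.215],99.8)
E
```

```text
t 41.70 pos [0.4451 0.0415 0.2167] yaw 89.02 F [ 1.3 -0.  -3.4] open 0.0096 -> shift [6.556 3.905 0.043] turn -2.156 rows 7.3
```

>>> jog_arm --moves "0 0.3 0.2 0 -0.2;0 0.9 0.5 0 -0.4;0 1.7 1 0 -0.7;0 2.5 1.5 0 -1;0 3.3 2 0 -1.3;0 4.1 2.45 0 -1.6;0 4.9 2.9 0 -1.9;0 5.6 3.35 0 -2.15"

```text
t: 42.37
tool_pos: [0.581, 0.265, 0.2115]
ee_rot: [0.644, 0.765, -0.002, -0.002]
force: [0.1, 0.0, -2.4]
opening: 0.0096
grip_force: 30.0
```

>>> jog_arm --moves "0 0.5 0.3 0 0;0 0.8 0.5 0.2 0;0 0.92 0.55 0.7 0;0 0.92 0.55 1.3 0;0 0.92 0.55 1.9 0;0 0.92 0.55 2.4 0;0 0.92 0.55 2.6 0;0 0.92 0.55 2.6 0"

```text
t: 43.03
tool_pos: [0.5943, 0.3015, 0.1065]
ee_rot: [0.644, 0.765, -0.004, -0.002]
force: [0.3, -0.3, -3.3]
opening: 0.0096
grip_force: 30.0
```

>>> jog_arm --moves "0 0 0 0 0;0 0 0 0 0"

```text
t: 43.2
tool_pos: [0.5981, 0.3031, 0.112]
ee_rot: [0.644, 0.765, 0.001, 0.0]
force: [-0.2, 0.5, -1.8]
opening: 0.0097
grip_force: 30.0
```

```bash
python3 - <<'E'
from h import *
go([.6058,.3010,.078],99.8)
im,c=grab('wrist','w13.png')
cv2.imwrite('pics/w13b.png',cv2.resize(im[:,:,::-1][60:300,100:420],(800,600),interpolation=cv2.INTER_CUBIC))
E
```

```text
t 43.20 pos [0.5981 0.3031 0.112 ] yaw 99.74 F [-0.2  0.5 -1.8] open 0.0097 -> shift [-0.084  0.181  0.85 ] turn -0.011 rows 0.8
```

View pics/w13b.png

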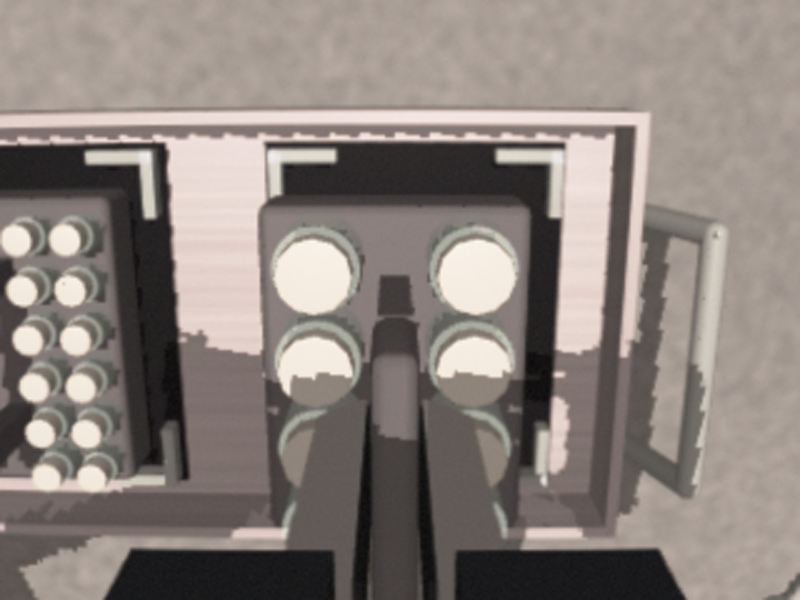

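```bash
python3 - <<'E'
from h import *
im,c=load('w13.png'); P=lambda u,v,z:onz(c,100+u/2.5,60+v/2.5,z)
chk(c,P,(266,148),(567,149),.016,(395,412),.0963)
E
```

```text
width 0.0971 yaw 9.61 bay [0.6058 0.302 ] rack [0.5984 0.303 ] move units toolx(ey) -0.054 tooly(ex) 0.178
```

>>> jog_arm --moves "0 -0.03 0.08 0 0;0 -0.06 0.18 0.1 0;0 -0.06 0.18 0.3 0;0 -0.06 0.18 0.55 0;0 -0.06 0.18 0.75 0;0 -0.06 0.18 0.8 0;0 -0.06 0.18 0.8 0;0 -0.06 0.18 0.8 0"

```text
t: 43.92
tool_pos: [0.6047, 0.3019, 0.0785]
ee_rot: [0.644, 0.765, -0.0, -0.0]
force: [0.2, -0.1, -2.4]
opening: 0.0098
grip_force: 30.0
```

>>> jog_arm --moves "0 0 0 0 0;0 0 0 0 0"

```text
t: 44.08
tool_pos: [0.6052, 0.3022, 0.0795]
ee_rot: [0.644, 0.765, 0.0, 0.0]
force: [-0.8, -0.3, -2.6]
opening: 0.0097
grip_force: 30.0
```

>>> jog_arm --moves "0 0 0 0.03 0;0 0 0 0.06 0;0 0 0 0.06 0;0 0 0 0.06 0"

```text
t: 44.42
tool_pos: [0.6048, 0.3019, 0.0766]
ee_rot: [0.644, 0.765, -0.0, 0.0]
force: [0.1, 0.5, -3.3]
opening: 0.01
grip_force: 30.0
```

>>> jog_arm --moves "0 0 0 0.02 0;0 0 0 0.03 0;0 0 0 0.03 0;0 0 0 0.03 0"

```text
t: 44.75
tool_pos: [0.605, 0.302, 0.0758]
ee_rot: [0.644, 0.765, 0.0, 0.0]
force: [-0.1, 0.3, 0.5]
opening: 0.0094
grip_force: 30.0
```

>>> jog_arm --moves "0 0 0 0.02 0;0 0 0 0.02 0;0 0 0 0.02 0;0 0 0 0.02 0"

```text
t: 45.08
tool_pos: [0.605, 0.302, 0.0758]
ee_rot: [0.644, 0.765, 0.0, 0.0]
force: [-2.8, -0.1, 6.4]
opening: 0.0097
grip_force: 30.0
```

Seated. I release, rise and check everything.

>>> jog_arm --moves "30 0 0 -0.02 0;30 0 0 -0.02 0;40 0 0 -0.02 0;40 0 0 -0.02 0;40 0 0 -0.5 0;40 0 0 -1.4 0;40 0 0 -2.4 0;40 0 0 -3.2 0"

```text
t: 45.75
tool_pos: [0.6052, 0.3021, 0.2047]
ee_rot: [0.644, 0.765, 0.001, 0.0]
force: [0.8, 0.4, -0.2]
opening: 0.04
grip_force: 0.0
```

>>> jog_arm --moves "40 -0.8 0 -0.2 0;40 -1.6 -0.4 -0.6 0;40 -2.4 -0.8 -1 0;40 -2.4 -1 -1.4 0;40 -2.4 -1 -1.4 0;40 -2.4 -1 -1.4 0"

```text
t: 46.25
tool_pos: [0.5823, 0.2007, 0.2594]
ee_rot: [0.645, 0.765, 0.001, 0.001]
force: [-0.1, -0.2, -0.8]
opening: 0.04
grip_force: 0.0
```

```bash
python3 - <<'E'
from h import *
w,_=grab('wrist','w14.png'); s,_=grab('side','s14.png'); w12=cv2.imread('pics/w12.png')
r=lambda i:cv2.resize(i,(400,300),interpolation=cv2.INTER_AREA)
A=r(w[:,:,::-1]);B=r(s[:,:,::-1][120:360,130:450]);C=r(w12[60:300,100:420]);t,_=grab('top','t14.png');D=r(t[:,:,::-1])
cv2.imwrite('pics/fin.png',np.vstack([np.hstack([A,B]),np.hstack([C,D])]))
E
```

```text
(no output)
```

View pics/fin.png

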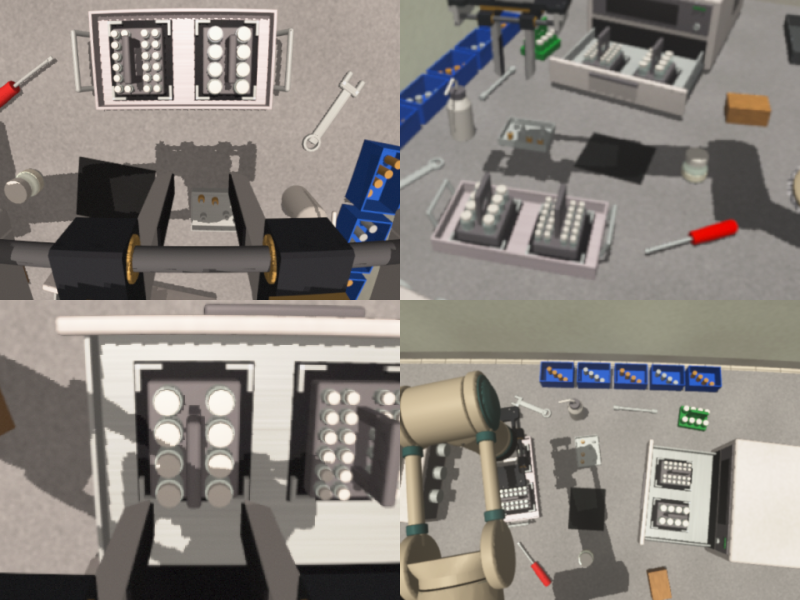

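All four racks sit flat and square between their angles. The mat is empty, the wash bottle is standing, and the green look-alike has not been touched.

```bash
python3 -c "
from h import *
print(manip.finish_job())"
```

```text
the job is handed in; nothing more can be done
None
```

I exchanged both rack pairs like for like and handed the job in at about 46 s of robot time; the final pictures showed all four racks flat and square between their corner angles, with the wash bottle still standing.

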